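# Set out fresh cheeses for ripening

## Task

The fresh little cheeses were tipped out in a heap on the slatted ripening tray. Lay all the brick-shaped ones in the wooden crate in a single layer, and spread the round ones evenly over the whole tray for ripening: each flat on the slats, at least a finger's width (15 mm) of air between any two, and at least one in every quarter of the tray. Leave the iron, the brush, the jar and the bowl where they are.

Things in the scene. Friction and masses are not known exactly. Their poses are not given: they have to be found in the camera images.
- tray: the ripening tray: low wooden tray, fixed, with a slatted floor whose top is 16 mm above the table, inside 220 mm (its x) by 300 mm (its y), frame 12 mm thick whose top is 28 mm above the table. Origin: centre of its underside, on the table; z up; its x points away from the robot within 7 degrees. It stands on either side of the middle, the crate on the other
- crate: the low wooden crate, fixed: inside 170 mm (its x) by 230 mm (its y), floor top 10 mm and wall tops 60 mm above the table, walls 10 mm thick. Origin: centre of its underside, on the table; z up; its x points away from the robot within 7 degrees. Empty at the start
- round1: a small round cheese: drum 46 mm in diameter and 30 mm tall, about 60 g, firm; slides on the slats and can be pushed or parted from its neighbours with a few newtons. Origin: its centre; z along its axis (either face may be up). At the start in the heap in the tray, flat on the tray floor or flat on top of other cheeses
- round2: a small round cheese: drum 46 mm in diameter and 30 mm tall, about 60 g, firm; slides on the slats and can be pushed or parted from its neighbours with a few newtons. Origin: its centre; z along its axis (either face may be up). At the start in the heap in the tray, flat on the tray floor or flat on top of other cheeses
- round3: a small round cheese: drum 46 mm in diameter and 30 mm tall, about 60 g, firm; slides on the slats and can be pushed or parted from its neighbours with a few newtons. Origin: its centre; z along its axis (either face may be up). At the start in the heap in the tray, flat on the tray floor or flat on top of other cheeses
- round4: a small round cheese: drum 46 mm in diameter and 30 mm tall, about 60 g, firm; slides on the slats and can be pushed or parted from its neighbours with a few newtons. Origin: its centre; z along its axis (either face may be up). At the start in the heap in the tray, flat on the tray floor or flat on top of other cheeses
- round5: a small round cheese: drum 46 mm in diameter and 30 mm tall, about 60 g, firm; slides on the slats and can be pushed or parted from its neighbours with a few newtons. Origin: its centre; z along its axis (either face may be up). At the start in the heap in the tray, flat on the tray floor or flat on top of other cheeses; may be absent
- round6: a small round cheese: drum 46 mm in diameter and 30 mm tall, about 60 g, firm; slides on the slats and can be pushed or parted from its neighbours with a few newtons. Origin: its centre; z along its axis (either face may be up). At the start in the heap in the tray, flat on the tray floor or flat on top of other cheeses; may be absent
- round7: a small round cheese: drum 46 mm in diameter and 30 mm tall, about 60 g, firm; slides on the slats and can be pushed or parted from its neighbours with a few newtons. Origin: its centre; z along its axis (either face may be up). At the start in the heap in the tray, flat on the tray floor or flat on top of other cheeses; may be absent
- brick1: a small brick-shaped cheese: 84 mm (its x) by 42 mm (its y) by 30 mm (its z), about 110 g, firm; slides on the slats under a few newtons. Origin: its centre. At the start in the same heap, lying flat
- brick2: a small brick-shaped cheese: 84 mm (its x) by 42 mm (its y) by 30 mm (its z), about 110 g, firm; slides on the slats under a few newtons. Origin: its centre. At the start in the same heap, lying flat
- brick3: a small brick-shaped cheese: 84 mm (its x) by 42 mm (its y) by 30 mm (its z), about 110 g, firm; slides on the slats under a few newtons. Origin: its centre. At the start in the same heap, lying flat; may be absent
- iron: bystander: loose cheese iron lying between tray and crate, steel rod 135 mm long with a 62 mm wooden cross handle, 16 mm high. Origin: on the table below the rod
- brush: bystander: loose wooden rind brush, 130 x 45 x 40 mm, origin centre of its underside
- jar: bystander: loose jar, 60 mm in diameter, 85 mm tall, origin centre of its underside
- bowl: bystander: loose steel bowl, 110 mm in diameter, 50 mm tall, origin centre of its underside
Things that resemble listed ones, but are neither listed nor needed, are in the scene too. What is shaped like the round5 but purple is not meant.

How it is judged:
By the outcome, as a careful person would: the job done as asked, in the order asked, and still so for the second after the job is handed in, with the robot touching nothing.
Of round5, round6, round7, brick3 only 2 to 4 are there at a start; the rules pass over those that are not, and their reading is None.
At some moment in a run one of round1, round2, round3, round4, brick1, brick2 may be knocked a few centimetres aside while the robot is not near it.
Once in a run the grip may slacken for a moment while it holds something.
It also fails if it takes over 210 s, if anything falls off the work surface, if the arm or the gripper's body presses on something with over 40 N, if the wrist force passes 120 N, or if a joint passes its speed limit or range.

## Robot

A 6-joint arm with a two-finger parallel gripper is mounted at the origin on the work surface. World frame = base frame: x ahead of the robot, y to its left, z up, the work surface at z = 0. Lengths are in m, angles in rad, forces in N, time in s.
With the tool pointing down it reaches from about 0.35 to 0.775 m from the base axis. Payload 5.5 kg.
Tool frame: the origin (TCP) lies at the very end of the fingers, on their centre line; the grasp point (between the pads) lies 19 mm behind it; y points along the fingers, z is the direction in which the jaws open and shut, and the axes are right-handed (so a half turn about y gives the same grasp; the last joint's range is limited). The gripper opens to 85 mm and grips with 20 to 120 N. Pads are 22 mm wide; open, the fingers measure 114 mm over their backs; the gripper's body (76 mm by 85 mm) begins 54 mm behind the grasp point. The pads swing forward as they close: fully open they stand 13 mm farther back than shut.
Start: joints at [-0.14, 0.313, 0.046, 1.304, 0, 1.431], TCP at [0.575, -0, 0.231] pointing down, gripper open.
Joint ranges: [-2.76, 2.76], [-0.86, 1.69], [-1.03, 1.26], [-2.2, 2.34], [-1.47, 1.5], [-3.14, 3.14]. Speed limits (rad/s): [2.57, 2.57, 3.14, 3.14, 3.14, 3.14].

## Interface

Orientations are given as a unit quaternion [w, x, y, z].
In Python, from workcell import env gives the robot as it stands.
- The arm moves only by the shell command python3 -m inch 'ROWS' [OPENING] [FORCE]. ROWS is JSON, a list that holds one entry, the list of rows, each a list of 4 numbers: the shift along the tool's x, y, z in mm, then the turn about the tool's y in degrees. In form: [[[tx, ty, tz, spin], ...]]. A call has 1 to 10 rows; each row is the pose to reach, as a shift and turn from the pose commanded when the call began, along the tool's axes at that moment; what a row does not reach only later rows make up. A row lasts 1/10 s, in which the tool goes at most 50 mm and 8.59 degrees, less where a joint would pass 70% of its speed; a pose out of reach is approached as far as the arm can. A call with a gripper value outside its range is refused whole. OPENING is the finger opening in mm, from 0 to 85.4, set as the call begins (- or left out, the last holds). The fingers move at their own pace and stop on an object; FORCE is the grip in N (left out, the last holds). Time passes only in rows, so rows that repeat a pose let the fingers close. It gives the time, the measured TCP pose, the force and the opening at its end, in the units of the state.
- env.get_state(): the state, without advancing time (a new reading comes with each control period).
- env.read_camera(name): name is "scene" or "side" or "wrist"; returns the picture (400x640x3 uint8, blue, green, red); there is no depth.
- env.camera_model(name): a dict with "fx", "fy", "cx", "cy" (pixels), "R" (3x3) and "t" (3): a world point X has camera coordinates R X + t; the wrist camera has in their place "mount" (4x4, takes a point from camera to tool coordinates, whose origin is the TCP and whose axes are the tool frame's). Camera axes: x right, y down, z forward; pixel columns grow to the right and rows downward; lengths in m; the calibration is good to about 2 mm. A picture is of the moment at which its call begins: read the wrist's pose just before it. camera_model takes no time and is no camera call.
- env.hand_in(): hands the job in, once; it reports no verdict.
The state is a dict: "clock": time; "joint_pos": joint angles; "qvel": joint speeds; "tau": joint torques, N m; "tcp_pos": TCP position; "orientation": TCP orientation; "wrist_force": force on the tool from outside, world axes, zero at the start; "ft_torque": the same for the moment, N m; "finger_gap": finger opening in m.
Only numpy, scipy, OpenCV 4.12 (cv2) and the standard library are available. Lean on these libraries where they do the work, as an engineer would, in place of code of your own. Each camera call takes 0.05 s, during which the arm holds its last target.

## Working session

There is one attempt and no reset: what is moved stays moved. The work goes in short steps, Python scripts to look and compute and a shell command to move; the robot and the scene stay as the last step left them, time stands still between calls to the robot, and variables do not carry over. Pictures are saved under pics/ and viewed, and the job is handed in when it is done.

```bash
ls; mkdir -p pics; python3 - <<'E'
from workcell import env
import cv2
s=env.get_state()
for k,v in s.items(): print(k,v)
for n in ["scene","side","wrist"]:
    im=env.read_camera(n); cv2.imwrite(f"pics/{n}0.png",im)
    print(n,env.camera_model(n))
E
```

```text
pics
clock 0.0
joint_pos [-1.39604685e-01  3.14018071e-01  4.49731605e-02  1.30361363e+00
  2.90837406e-05  1.43117776e+00]
qvel [ 0.00016479 -0.00013314  0.0010368  -0.00060898  0.00093285  0.00081131]
tau [-2.90074182e-03 -4.80629075e+01  2.98531097e+01  1.95313990e-02
 -3.83516899e-04 -4.27451073e-05]
tcp_pos [5.74481335e-01 6.93768127e-05 2.30396453e-01]
orientation [ 0.49961522 -0.50039127  0.50052832 -0.49946432]
wrist_force [ 0.57934253  0.12478191 -0.36156966]
ft_torque [-0.00334414  0.02260798 -0.06357361]
finger_gap 0.08507408265056352
scene {'fx': 474.3544137192408, 'fy': 474.3544137192408, 'cx': 324.4938108998168, 'cy': 186.6516356038387, 'R': array([[ 0.3532853 ,  0.93543748,  0.01209236],
       [ 0.64907858, -0.23578703, -0.72325754],
       [-0.67371099,  0.26336515, -0.69047252]]), 't': array([-0.2230838 , -0.27049888,  1.54388621])}
side {'fx': 451.818437556787, 'fy': 451.818437556787, 'cx': 322.19012697318766, 'cy': 200.1763132441589, 'R': array([[-0.88807993, -0.4596502 , -0.0059773 ],
       [-0.28510208,  0.56094624, -0.77721047],
       [ 0.36059789, -0.68852088, -0.62921233]]), 't': array([0.49502998, 0.16820048, 0.89524952])}
wrist {'fx': 340.6642558350573, 'fy': 340.6642558350573, 'cx': 315.3665435300709, 'cy': 200.24032223452514, 'mount': array([[-1.05136174e-04,  9.46005420e-01,  3.24150789e-01,
        -8.19889962e-02],
       [ 1.41812082e-04, -3.24150773e-01,  9.46005421e-01,
        -1.40880398e-01],
       [ 9.99999984e-01,  1.45427889e-04, -1.00075026e-04,
        -5.70764420e-04],
       [ 0.00000000e+00,  0.00000000e+00,  0.00000000e+00,
         1.00000000e+00]])}
```

View pics/scene0.png

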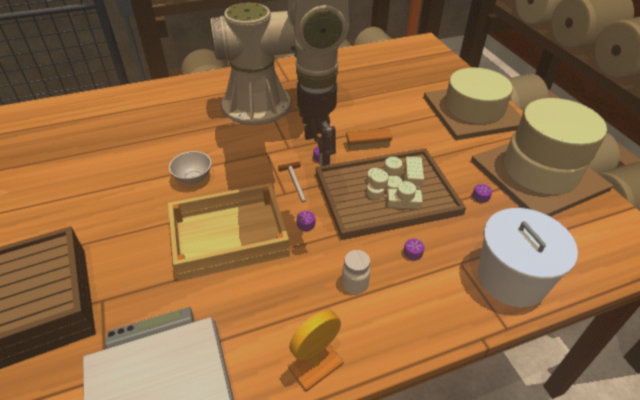

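View pics/side0.png

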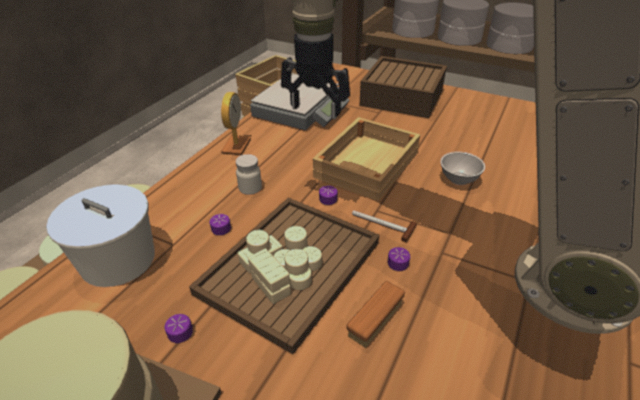

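View pics/wrist0.png

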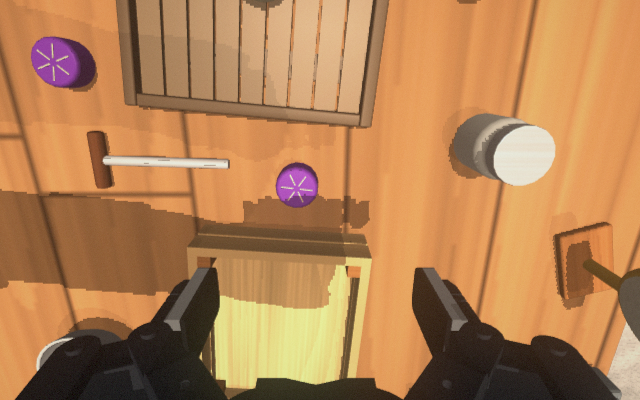

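```bash
cat > h.py <<'E'
import numpy as np, cv2
from scipy.spatial.transform import Rotation as Ro
from workcell import env
def pose(s=None):
    s=s or env.get_state(); q=s["orientation"]
    return np.array(s["tcp_pos"]), Ro.from_quat([q[1],q[2],q[3],q[0]]).as_matrix()
def cam(n,p=None,R=None):
    m=env.camera_model(n)
    if n=="wrist":
        if p is None: p,R=pose()
        M=np.array(m["mount"]); Rc=(R@M[:3,:3]).T; c=R@M[:3,3]+p
        return m,Rc,-Rc@c
    return m,np.array(m["R"]),np.array(m["t"])
def unproj(c,uv,z):
    m,R,t=c; o=-R.T@t
    d=R.T@np.array([(uv[0]-m["cx"])/m["fx"],(uv[1]-m["cy"])/m["fy"],1])
    return o+d*(z-o[2])/d[2]
def proj(c,X):
    m,R,t=c; x=R@np.asarray(X,float)+t
    return np.array([m["fx"]*x[0]/x[2]+m["cx"],m["fy"]*x[1]/x[2]+m["cy"]])
def shot(n,name):
    p,R=pose(); im=env.read_camera(n); cv2.imwrite(f"pics/{name}.png",im)
    c=cam(n,p,R); np.savez(f"pics/{name}.npz",fx=[c[0][k] for k in("fx","fy","cx","cy")],R=c[1],t=c[2]); return im,c
def load(name):
    d=np.load(f"pics/{name}.npz"); return dict(zip(("fx","fy","cx","cy"),d["fx"])),d["R"],d["t"]
def crop(im,x0,y0,x1,y1,k,name):
    cv2.imwrite(f"pics/{name}.png",cv2.resize(im[y0:y1,x0:x1],None,fx=k,fy=k,interpolation=cv2.INTER_CUBIC))
E
python3 - <<'E'
from h import *
c=cam("side")
for uv in [(291,202),(378,238),(293,345),(195,288)]: print(unproj(c,uv,.028).round(3))
print([unproj(c,uv,.06).round(3) for uv in [(366,119),(419,132),(384,176),(315,155)]])
c=cam("scene")
for uv in [(317,182),(431,151),(462,207),(344,232)]: print(unproj(c,uv,.028).round(3))
print([unproj(c,uv,.06).round(3) for uv in [(168,205),(273,187),(288,236),(175,263)]])
im=cv2.imread("pics/scene0.png"); crop(im,300,130,480,250,4,"sc0")
im=cv2.imread("pics/side0.png"); crop(im,180,190,390,350,3.8,"si0")
E
```

```text
[0.61  0.057 0.028]
[0.383 0.077 0.028]
[0.414 0.385 0.028]
[0.642 0.363 0.028]
[array([ 0.588, -0.334,  0.06 ]), array([ 0.43 , -0.332,  0.06 ]), array([ 0.44 , -0.096,  0.06 ]), array([ 0.631, -0.102,  0.06 ])]
[0.447 0.048 0.028]
[0.436 0.394 0.028]
[0.655 0.356 0.028]
[0.63  0.049 0.028]
[array([ 0.433, -0.323,  0.06 ]), array([ 0.459, -0.072,  0.06 ]), array([ 0.623, -0.085,  0.06 ]), array([ 0.612, -0.331,  0.06 ])]
```

```bash
python3 -m inch '[[[-50,0,0,0],[-100,-30,0,0],[-130,-50,0,0],[-130,-50,0,0],[-130,-50,0,0]]]'; python3 - <<'E'
from h import *
shot("wrist","w1")
E
```

```text
clock: 0.65
tcp_pos: [0.5751, 0.1307, 0.2814]
orientation: [0.501, -0.5, 0.499, -0.5]
wrist_force: [0.7, -0.5, -0.9]
finger_gap: 0.0855
```

View pics/sc0.png

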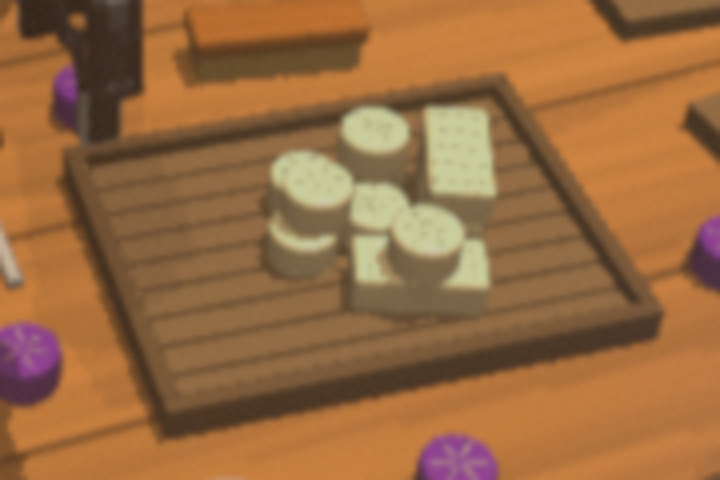

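View pics/si0.png

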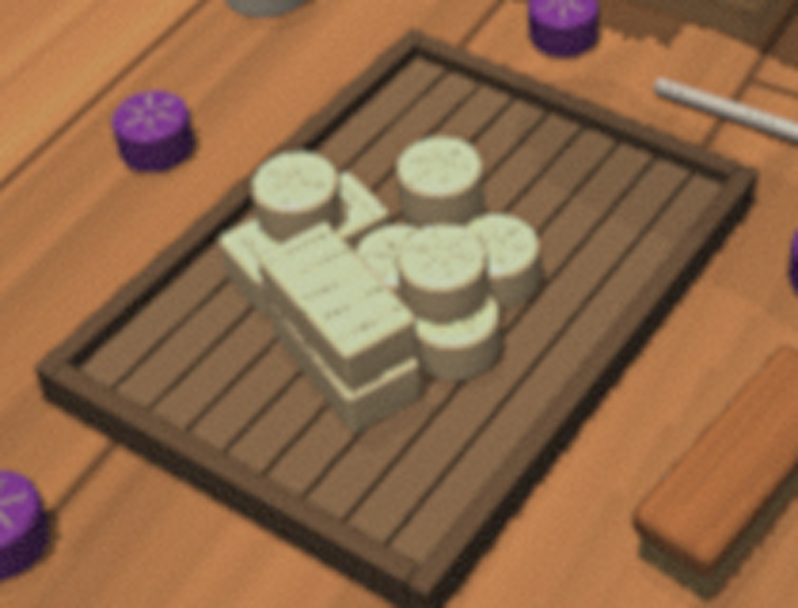

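View pics/w1.png

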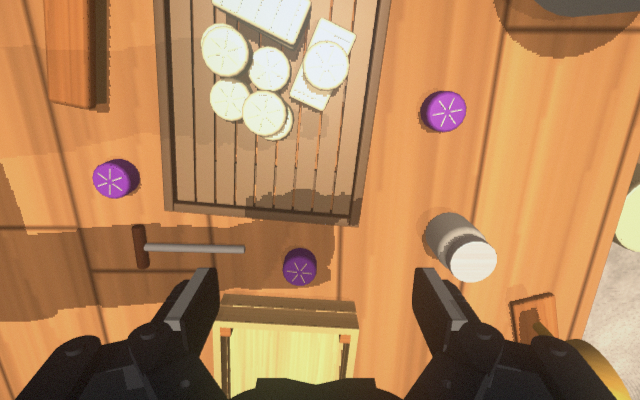

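```bash
python3 -m inch '[[[-50,0,0,0],[-90,0,-20,0],[-90,0,-40,0],[-90,0,-40,0]]]'; python3 - <<'E'
from h import *
im,c=shot("wrist","w2"); crop(im,150,0,450,240,2.6,"w2c")
E
```

```text
clock: 1.1
tcp_pos: [0.5327, 0.2196, 0.2802]
orientation: [-0.499, 0.501, -0.5, 0.499]
wrist_force: [0.2, -0.4, 0.7]
finger_gap: 0.0856
```

View pics/w2.png

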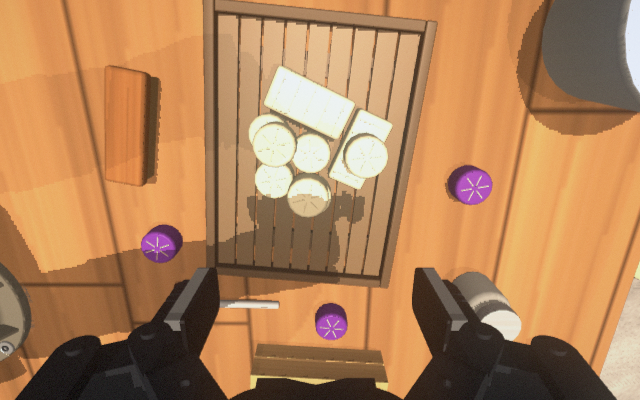

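View pics/w2c.png

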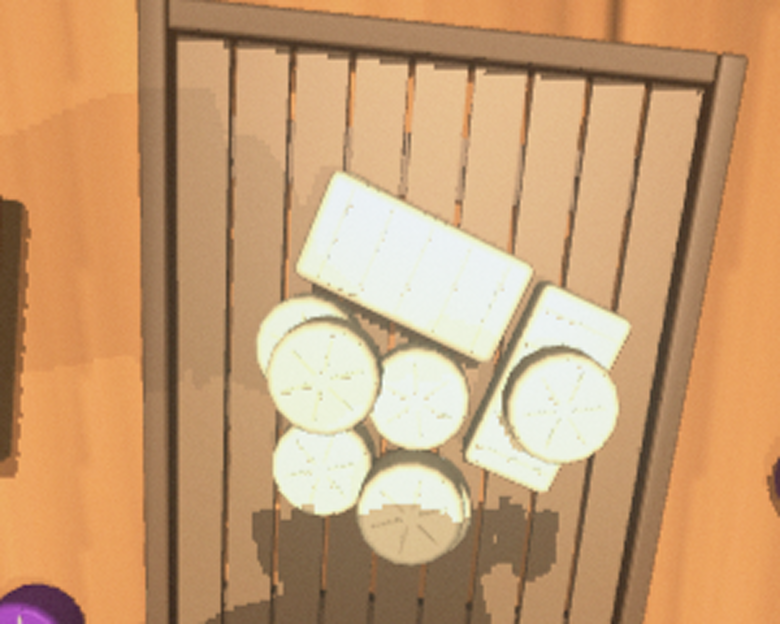

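```bash
cat >> h.py <<'E'
def w2c(uv): return (uv[0]/2.6+150, uv[1]/2.6)
def plan(x,y,z,ang=None,sp=None):
    """shift to world target from measured pose, tool axes; ang = jaw axis world deg (mod 180)"""
    p,R=pose(); d=R.T@(np.array([x,y,z])-p)*1000
    cur=np.degrees(np.arctan2(R[1,2],R[0,2])); s=0
    if ang is not None: s=-((ang-cur+90)%180-90)
    print("from",(p*1000).round(1),"jaw",cur.round(1),"-> shift",d.round(1),"spin",round(s,1))
E
python3 - <<'E'
from h import *
c=load("w2"); 
for n,uv,z in [("A",(325,376),.076),("A'",(310,345),.046),("B",(418,398),.046),("C",(322,470),.046),("D",(414,507),.076),("F",(562,405),.076)]:
    print(n,(unproj(c,w2c(uv),z)*1000).round(0))
P=np.array([unproj(c,w2c(uv),.076)[:2] for uv in [(343,172),(532,270),(487,360),(297,270)]])*1000
Q=np.array([unproj(c,w2c(uv),.046)[:2] for uv in [(546,282),(630,325),(543,490),(466,457)]])*1000
for P in (P,Q): print(P.round(0),P.mean(0),np.linalg.norm(P-np.roll(P,-1,0),axis=1), cv2.minAreaRect(P.astype(np.float32)))
# tray corners top frame inner: from crop
for uv in [(388/1,287),(437,20),(208,272)]: print(unproj(c,uv,.028)*1000)
im=cv2.imread("pics/side0.png"); crop(im,300,110,430,210,6,"cr1")
im=cv2.imread("pics/scene0.png"); crop(im,160,170,300,280,5.5,"cr2")
im=cv2.imread("pics/w2.png"); crop(im,190,0,450,300,2,"tr2")
E
```

```text
A [490. 243.  76.]
A' [481. 251.  46.]
B [526. 228.  46.]
C [484. 196.  46.]
D [525. 189.  76.]
F [583. 231.  76.]
[[500. 317.]
 [570. 283.]
 [554. 249.]
 [481. 283.]] [526.10083943 282.71569071] [77.79611319 37.31261121 79.49683695 38.89171611] ((525.6790161132812, 282.8175354003906), (38.854671478271484, 79.49115753173828), 64.35777282714844)
[[579. 276.]
 [614. 259.]
 [581. 187.]
 [547. 202.]] [580.42782273 231.13105769] [39.62205908 79.03369488 37.40014545 80.53235376] ((580.791748046875, 231.38424682617188), (80.52985382080078, 39.59324264526367), 66.35747528076172)
[628.45270816  44.21172035  28.        ]
[656.53918899 363.33903438  28.        ]
[390.02247146  66.35148152  28.        ]
```

View pics/cr1.png

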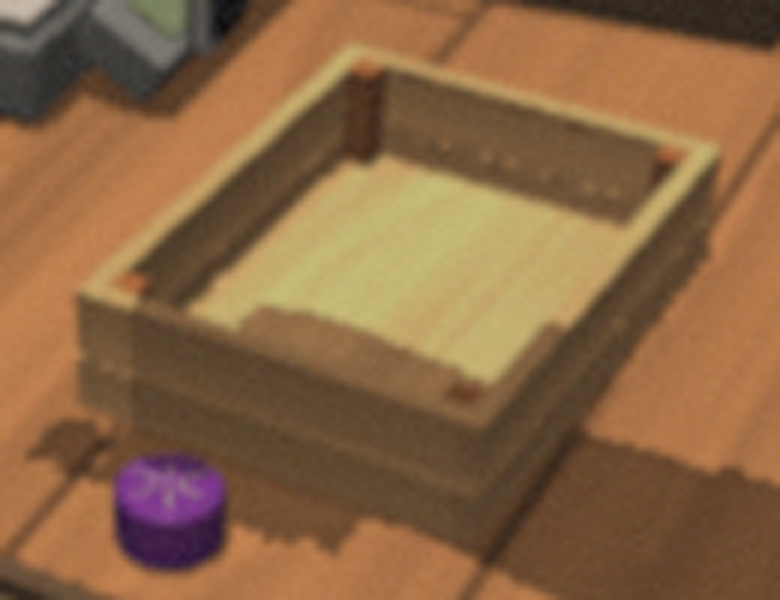

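View pics/cr2.png

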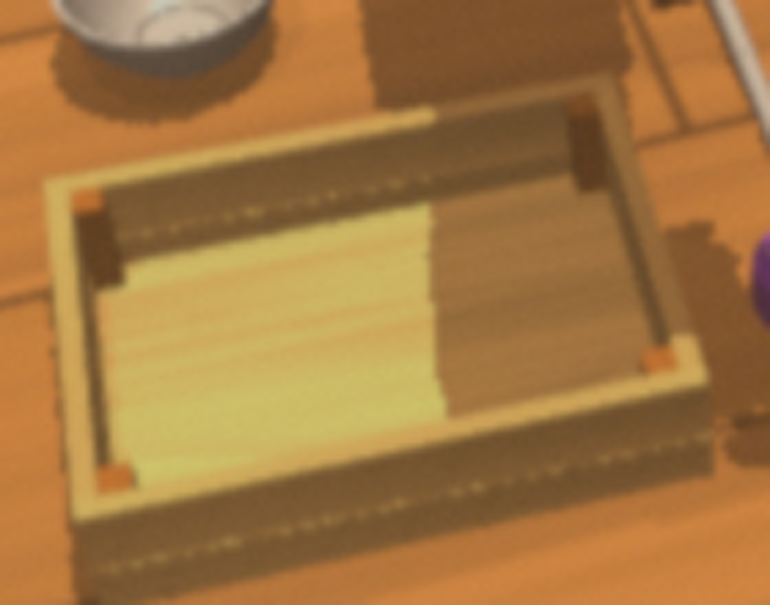

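View pics/tr2.png

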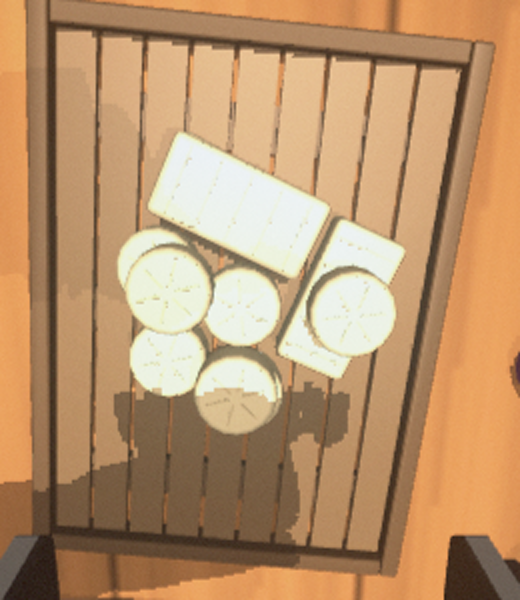

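```bash
python3 - <<'E'
from h import *
from scipy.optimize import least_squares
cs=cam("scene"); cd=cam("side"); cw=load("w2")
s=lambda l,ox,oy,k:[(u/k+ox,v/k+oy) for u,v in l]
# corner order: (+x+y),( +x,-y),(-x,-y),(-x,+y)
def fit(obs,hx,hy,z):
    def f(p):
        r=[]
        for c,L in obs:
            for (sx,sy),uv in L:
                x=p[0]+np.cos(p[2])*sx*hx-np.sin(p[2])*sy*hy; y=p[1]+np.sin(p[2])*sx*hx+np.cos(p[2])*sy*hy
                r+=list(proj(c,[x,y,z])-uv)
        return r
    o=least_squares(f,[.52,0,0],loss="soft_l1"); r=np.array(o.fun)
    print(o.x[:2]*1000,np.degrees(o.x[2]),r.round(1))
    return o.x
tr=[(cd,list(zip([(1,-1),(-1,-1),(-1,1),(1,1)],s([(415,32),(755,178),(423,588),(42,375)],180,190,3.8)))),
    (cs,list(zip([(-1,-1),(-1,1),(1,1),(1,-1)],s([(66,150),(502,77),(660,318),(165,412)],300,130,4)))),
    (cw,list(zip([(1,-1),(1,1),(-1,-1)],s([(386,574),(494,43),(36,545)],190,0,2))))]
t=fit(tr,.122,.162,.028)
cr=[(cd,list(zip([(1,-1),(-1,-1),(-1,1),(1,1)],s([(355,45),(718,150),(487,427),(78,292)],300,110,6)))),
    (cs,list(zip([(-1,-1),(-1,1),(1,1),(1,-1)],s([(45,183),(612,78),(708,382),(75,520)],160,170,5.5))))]
c=fit(cr,.095,.125,.06)
np.save("tc.npy",[t,c])
def g(T,x,y): return (T[0]*1000+np.cos(T[2])*x-np.sin(T[2])*y, T[1]*1000+np.sin(T[2])*x+np.cos(T[2])*y)
print("tray"); 
for x,y in [(-60,-97),(60,-97),(-75,0),(0,0),(75,0),(-60,97),(60,97)]: print((x,y),np.round(g(t,x,y)))
print("crate")
for y in(-70,0,70): print(y,np.round(g(c,0,y)))
E
```

```text
[520.42663932 214.35900982] -5.608602608120446 [-0.7 -2.   1.5 -2.4  0.2  1.3 -2.9 -3.3 -1.8 -2.1 -0.2 -2.3  0.4 -2.5
 -1.  -1.3  3.   1.9  1.1 -1.8 -5.1  0.3]
[ 527.24771434 -203.66945142] -3.9153229229706725 [-1.2 -0.6  0.1 -0.8 -1.2  0.  -1.1 -0.4 -0.3 -1.  -0.5 -1.8  0.  -0.9
 -0.3 -0.5]
tray
(-60, -97) [451. 124.]
(60, -97) [571. 112.]
(-75, 0) [446. 222.]
(0, 0) [520. 214.]
(75, 0) [595. 207.]
(-60, 97) [470. 317.]
(60, 97) [590. 305.]
crate
-70 [ 522. -274.]
0 [ 527. -204.]
70 [ 532. -134.]
```

```bash
python3 -m inch '[[[-6,70,25,-8.5],[-11,120,50,-17],[-11,130,50,-25.5],[-11,130,50,-34],[-11,140,50,-42.5],[-11,150,50,-51],[-11,150,50,-59],[-11,150,50,-59],[-11,150,50,-59]]]' 66; python3 - <<'E'
from h import *
plan(.583,.231,.052,60)
s,c=shot("side","s3"); crop(s,180,190,390,350,3.8,"s3c")
E
```

```text
clock: 2.05
tcp_pos: [0.5858, 0.2296, 0.1309]
orientation: [-0.681, 0.681, -0.191, 0.191]
wrist_force: [0.7, 0.2, -0.0]
finger_gap: 0.0658
from [585.8 229.6 130.9] jaw 58.7 -> shift [-3.2 78.9 -0.2] spin -1.3
```

View pics/s3c.png

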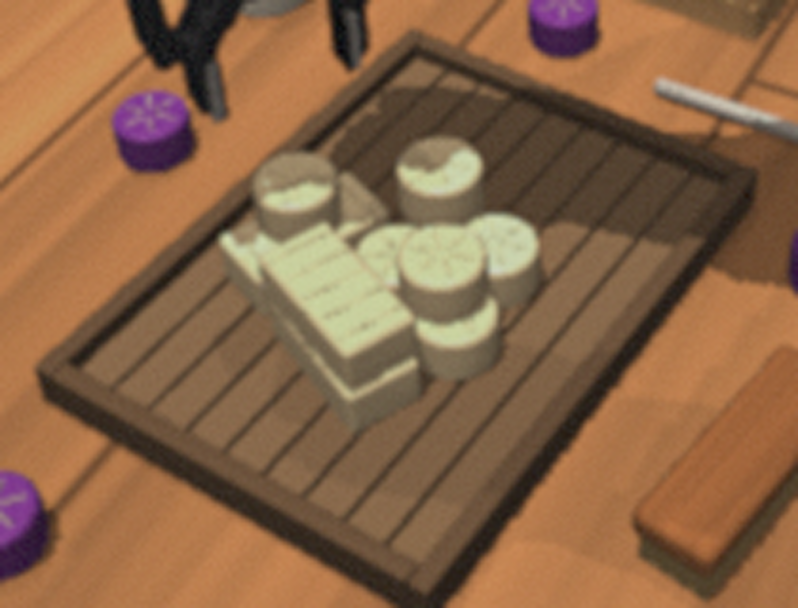

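Three bricks: two stacked and one under a round. Seven pale rounds: three on top, four on the floor. The purple drums at s3c (152,135), (563,20) and elsewhere on the table are decoys, so they stay. I'll descend on round F, the one on the right-hand brick.

```bash
python3 -m inch '[[[-3,40,0,0],[-3,70,0,0],[-3,79,0,0],[-3,79,0,0]]]'; python3 -m inch '[[[0,0,0,0],[0,0,0,0],[0,0,0,0],[0,0,0,0],[0,0,0,0]]]' 30 35; python3 -m inch '[[[0,-25,0,0],[0,-45,0,0],[0,-45,0,0]]]'; python3 - <<'E'
from h import *
plan(.571,.108,.07,0)
E
```

```text
clock: 2.5
tcp_pos: [0.5815, 0.232, 0.0511]
orientation: [-0.681, 0.682, -0.19, 0.189]
wrist_force: [0.0, -0.3, 0.5]
finger_gap: 0.066
clock: 3.0
tcp_pos: [0.5841, 0.2329, 0.0544]
orientation: [0.682, -0.681, 0.188, -0.19]
wrist_force: [0.4, -0.1, 6.5]
finger_gap: 0.0447
clock: 3.3
tcp_pos: [0.5846, 0.2332, 0.1007]
orientation: [0.682, -0.68, 0.187, -0.191]
wrist_force: [0.2, 0.5, 0.8]
finger_gap: 0.0451
from [584.6 233.2 100.7] jaw 59.0 -> shift [  52.6   30.4 -114.4] spin 59.0
```

```bash
python3 -m inch '[[[20,0,-45,8.5],[40,0,-90,17],[52,0,-114,25.5],[52,30,-114,34],[52,45,-114,42.5],[52,60,-114,51],[52,70,-114,59],[52,76,-114,59],[52,76,-114,59],[52,76,-114,59]]]'; python3 - <<'E'
from h import *
plan(.571,.108,.0245,0); print(env.get_state()["wrist_force"],env.get_state()["finger_gap"])
s,c=shot("side","s4"); crop(s,180,150,390,310,3.8,"s4c")
E
```

```text
clock: 4.3
tcp_pos: [0.5675, 0.108, 0.0228]
orientation: [-0.5, 0.5, -0.5, 0.5]
wrist_force: [-6.1, -0.9, 16.0]
finger_gap: 0.0449
from [567.5 108.   22.8] jaw 0.0 -> shift [ 0.  -1.7  3.5] spin 0.0
[-6.10008474 -0.89659802 16.04432684] 0.04485564902506071
```

View pics/s4c.png

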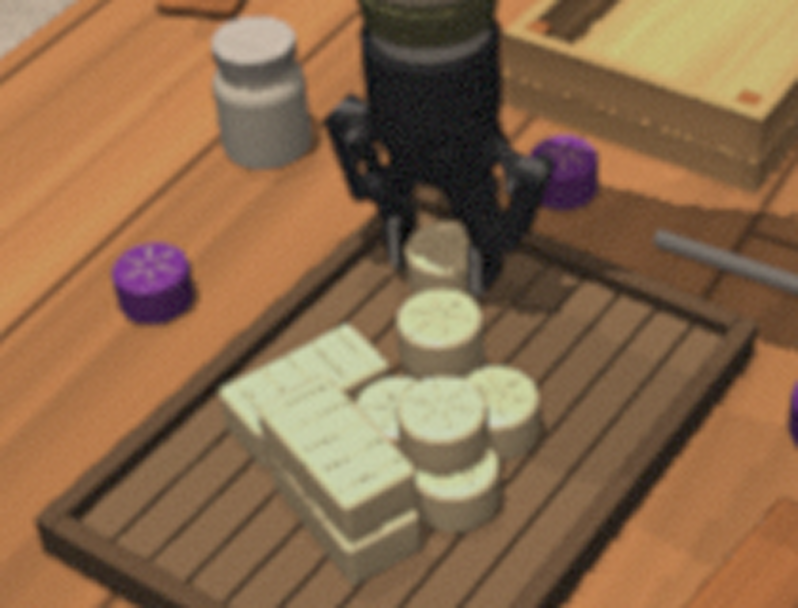

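```bash
python3 -m inch '[[[0,-2,0,0],[0,-2,0,0],[0,-2,0,0],[0,-25,0,0],[0,-60,0,0],[-40,-75,-23,0],[-80,-75,-43,0],[-80,-75,-43,0],[-80,-75,-43,0]]]' 66; python3 - <<'E'
from h import *
im,c=shot("wrist","w5"); s,_=shot("side","s5"); crop(s,180,190,390,350,3.8,"s5c")
plan(.525,.189,.055,0)
E
```

```text
clock: 5.25
tcp_pos: [0.5248, 0.1888, 0.096]
orientation: [-0.5, 0.501, -0.499, 0.499]
wrist_force: [0.9, -0.7, 0.2]
finger_gap: 0.0658
from [525.5 187.5  95.8] jaw -0.0 -> shift [-1.5 40.8 -0.5] spin -0.0
```

View pics/w5.png

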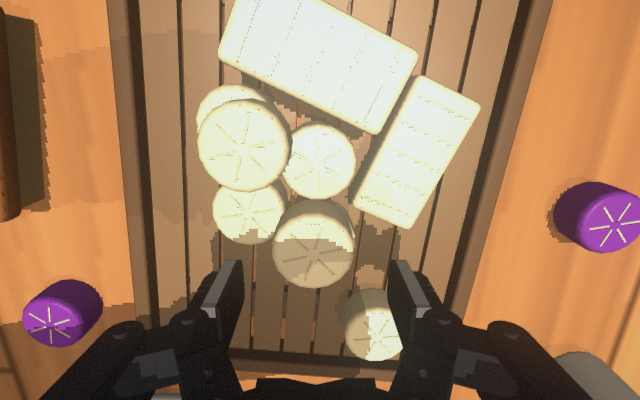

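View pics/s5c.png

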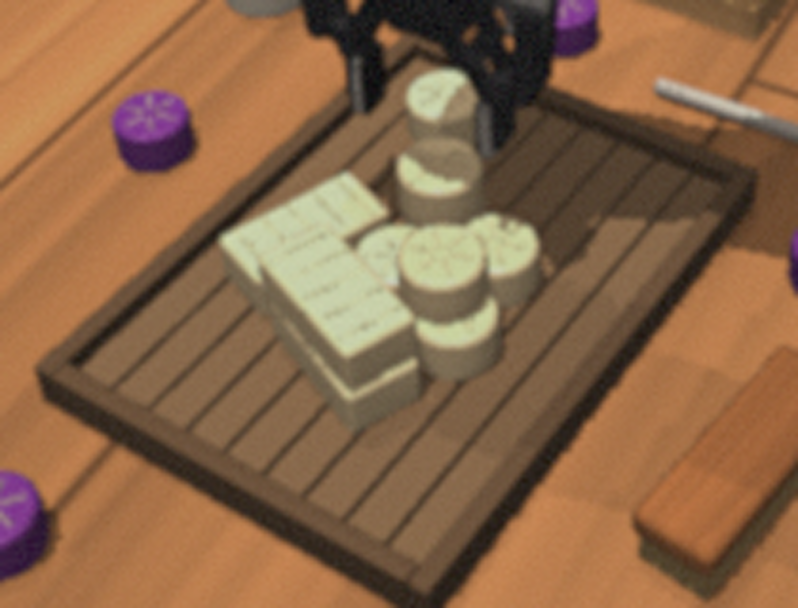

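Round F now lies flat at w5 (374,332). Next is D at w5 (313,250).

```bash
python3 - <<'E'
from h import *
c=load("w5")
for n,uv,z in [("A",(243,145),.076),("B",(319,162),.046),("C",(249,210),.046),("D",(313,249),.076),("F",(373,330),.046)]: print(n,(unproj(c,uv,z)*1000).round())
E
python3 -m inch '[[[-1,30,0,0],[-1,41,0,0],[-1,41,0,0]]]'; python3 -m inch '[[[0,0,0,0],[0,0,0,0],[0,0,0,0],[0,0,0,0],[0,0,0,0]]]' 30 35; python3 -m inch '[[[0,-25,0,0],[0,-45,0,0],[0,-45,0,0]]]'; python3 - <<'E'
from h import *
plan(.449,.121,.0245,0)
E
```

```text
A [490. 243.  76.]
B [526. 228.  46.]
C [484. 199.  46.]
D [523. 189.  76.]
F [564. 112.  46.]
clock: 5.65
tcp_pos: [0.5237, 0.1876, 0.0529]
orientation: [0.498, -0.501, 0.501, -0.499]
wrist_force: [-0.5, -0.5, -0.1]
finger_gap: 0.066
clock: 6.15
tcp_pos: [0.5259, 0.1891, 0.056]
orientation: [0.5, -0.5, 0.5, -0.5]
wrist_force: [0.1, -0.3, 2.5]
finger_gap: 0.0442
clock: 6.45
tcp_pos: [0.5274, 0.1896, 0.1032]
orientation: [0.502, -0.498, 0.499, -0.501]
wrist_force: [-0.3, 0.8, -0.2]
finger_gap: 0.0445
from [527.4 189.6 103.2] jaw 0.0 -> shift [ 68.6  78.2 -78.8] spin 0.0
```

```bash
python3 -m inch '[[[34,0,-36,0],[68,0,-74,0],[68,20,-78,0],[68,55,-78,0],[68,70,-78,0],[68,76,-78,0],[68,77,-78,0],[68,77,-78,0]]]'; python3 -m inch '[[[0,-1,0,0],[0,-1,0,0],[0,-1,0,0],[0,-25,0,0],[0,-65,0,0],[-40,-75,15,0],[-80,-75,30,0],[-80,-75,30,0]]]' 66;  python3 - <<'E'
from h import *
im,c=shot("wrist","w6"); s,_=shot("side","s6"); crop(s,180,190,390,350,3.8,"s6c")
plan(.49,.243,.055,60)
E
```

```text
clock: 7.25
tcp_pos: [0.4449, 0.1208, 0.0243]
orientation: [-0.499, 0.501, -0.501, 0.499]
wrist_force: [-10.2, -2.0, 21.5]
finger_gap: 0.0447
clock: 8.05
tcp_pos: [0.4802, 0.2048, 0.0991]
orientation: [0.503, -0.499, 0.499, -0.5]
wrist_force: [0.1, 0.3, 0.6]
finger_gap: 0.066
from [477.1 201.7  97.7] jaw 0.1 -> shift [-41.3  42.7  13. ] spin -59.9
```

View pics/w6.png

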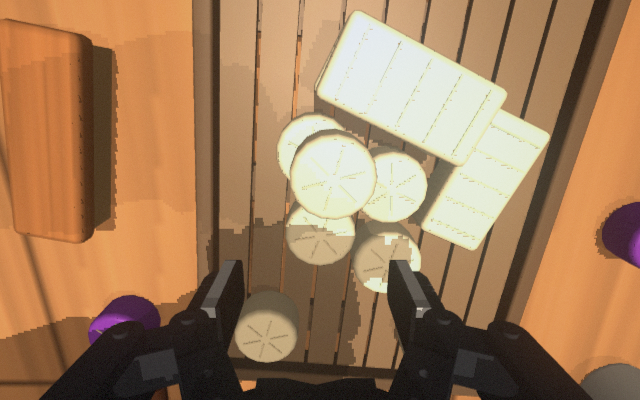

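View pics/s6c.png

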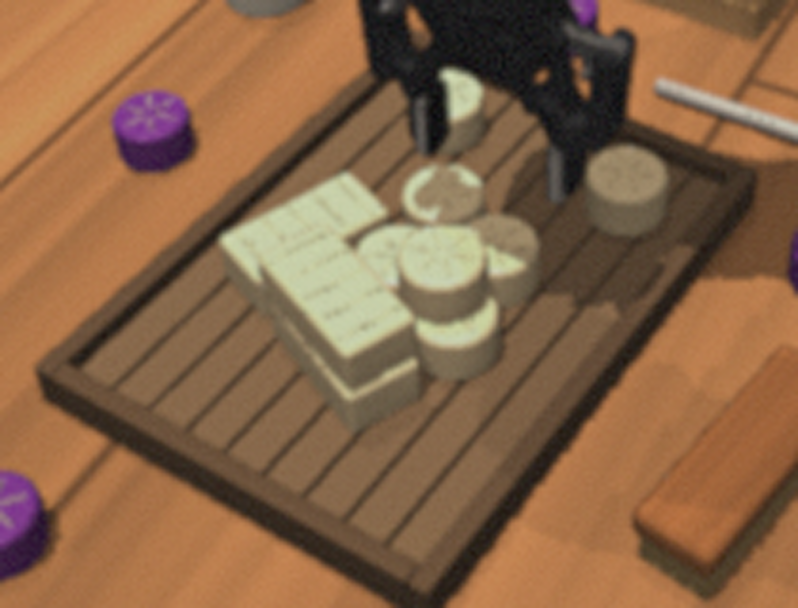

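```bash
python3 -m inch '[[[-20,-5,6,8.5],[-40,-5,12,17],[-40,0,12,25],[-40,0,12,25],[-40,0,12,25]]]'; python3 - <<'E'
from h import *
im,c=shot("wrist","w7")
plan(.49,.243,.055,-25)
for n,uv,z in [("A",(333,174),.076),("B",(394,184),.046),("C",(320,232),.046),("D",(267,328),.046)]: print(n,(unproj(load("w6"),uv,z)*1000).round())
E
```

```text
clock: 8.65
tcp_pos: [0.4884, 0.24, 0.0977]
orientation: [0.38, -0.381, 0.596, -0.596]
wrist_force: [-0.5, 0.4, -0.2]
finger_gap: 0.0662
from [488.7 240.   98. ] jaw -24.9 -> shift [-3.3 43.  -0.1] spin 0.1
A [488. 244.  76.]
B [526. 231.  46.]
C [483. 200.  46.]
D [447. 127.  46.]
```

View pics/w7.png

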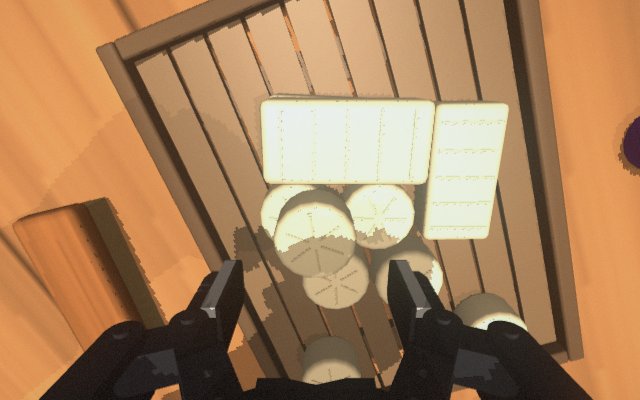

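```bash
python3 -m inch '[[[-3,30,0,0],[-3,41,0,0],[-3,41,0,0]]]'; python3 -m inch '[[[0,0,0,0],[0,0,0,0],[0,0,0,0],[0,0,0,0],[0,0,0,0]]]' 30 35; python3 -m inch '[[[0,-25,0,0],[0,-45,0,0],[0,-45,0,0]]]'; python3 - <<'E'
from h import *
plan(.466,.325,.0275,64)
E
```

```text
clock: 9.0
tcp_pos: [0.4886, 0.2426, 0.0555]
orientation: [0.379, -0.382, 0.597, -0.596]
wrist_force: [-0.4, 0.6, -0.4]
finger_gap: 0.0663
clock: 9.5
tcp_pos: [0.4914, 0.2439, 0.0583]
orientation: [-0.381, 0.379, -0.596, 0.597]
wrist_force: [-0.4, -0.9, 5.4]
finger_gap: 0.0446
clock: 9.8
tcp_pos: [0.4924, 0.2444, 0.1049]
orientation: [-0.382, 0.378, -0.596, 0.597]
wrist_force: [-0.3, -0.4, 0.3]
finger_gap: 0.0446
from [492.4 244.4 104.9] jaw -25.0 -> shift [-61.6  77.4 -58.2] spin -89.0
```

```bash
python3 -m inch '[[[-30,-5,-28,-8.5],[-62,-5,-58,-17],[-62,-5,-58,-25.5],[-62,-5,-58,-34],[-62,-5,-58,-42.5],[-62,-5,-58,-51],[-62,-5,-58,-59.5],[-62,0,-58,-68],[-62,10,-58,-76.5],[-62,30,-58,-85]]]';python3 - <<'E'
from h import *
plan(.466,.325,.0275,64)
E
```

```text
clock: 10.8
tcp_pos: [0.4648, 0.3248, 0.0722]
orientation: [0.684, -0.683, 0.18, -0.181]
wrist_force: [0.6, 0.2, -0.5]
finger_gap: 0.045
from [464.8 324.8  72.2] jaw 60.4 -> shift [ 0.9 44.7  0.7] spin -3.6
```

```bash
python3 -m inch '[[[1,30,1,-3.5],[1,41,1,-3.5],[1,44,1,-3.5],[1,44,1,-3.5]]]'; python3 -m inch '[[[0,-2,0,0],[0,-2,0,0],[0,-2,0,0],[0,-25,0,0],[0,-65,0,0],[0,-85,0,0],[0,-85,0,0]]]' 60;  python3 - <<'E'
from h import *
im,c=shot("wrist","w8"); s,_=shot("side","s8"); crop(s,180,190,390,350,3.8,"s8c")
s,_=shot("scene","c8"); crop(s,300,130,480,250,4,"c8c")
plan(.526,.283,.052,65)
E
```

```text
clock: 11.2
tcp_pos: [0.4646, 0.3243, 0.0277]
orientation: [-0.688, 0.689, -0.163, 0.162]
wrist_force: [0.5, 0.4, -0.7]
finger_gap: 0.0445
clock: 11.9
tcp_pos: [0.468, 0.3261, 0.1171]
orientation: [0.69, -0.687, 0.16, -0.164]
wrist_force: [0.1, -0.0, 0.1]
finger_gap: 0.0602
from [465.2 324.6 112.7] jaw 63.5 -> shift [ 73.   60.6 -10.1] spin -1.5
```

View pics/w8.png

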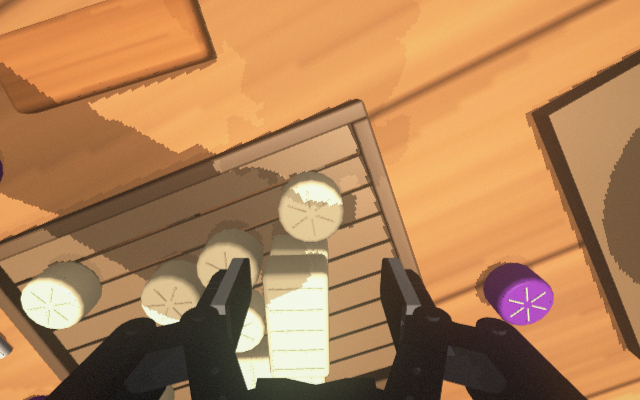

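View pics/s8c.png

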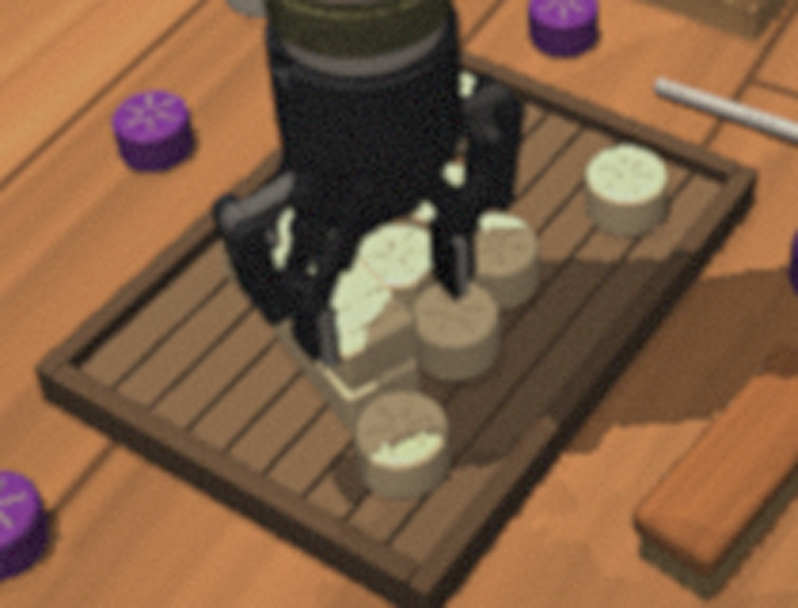

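View pics/c8c.png

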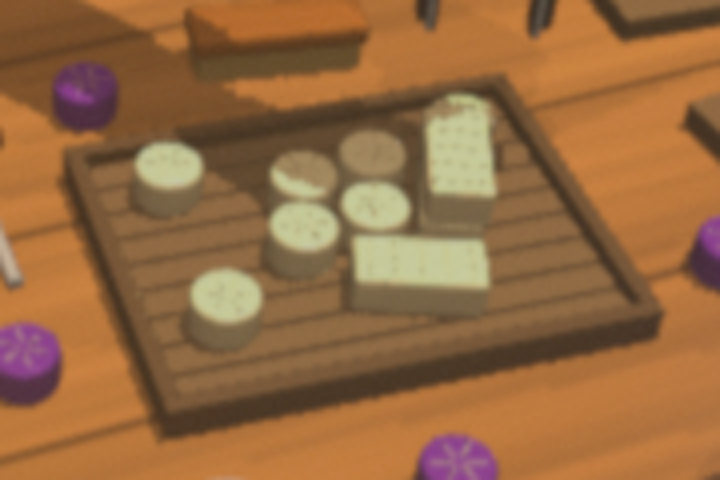

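```bash
python3 -m inch '[[[40,5,-5,-1.5],[73,10,-10,-1.5],[73,40,-10,-1.5],[73,57,-10,-1.5],[73,57,-10,-1.5]]]'; python3 - <<'E'
from h import *
plan(.526,.283,.055,65)
s,_=shot("scene","c9"); crop(s,300,130,480,250,4,"c9c")
E
```

```text
clock: 12.55
tcp_pos: [0.5233, 0.2816, 0.0518]
orientation: [-0.689, 0.692, -0.156, 0.151]
wrist_force: [-0.1, -0.4, -0.3]
finger_gap: 0.0598
from [523.3 281.6  51.8] jaw 65.0 -> shift [ 1.9 -3.3  2.4] spin -0.0
```

View pics/c9c.png

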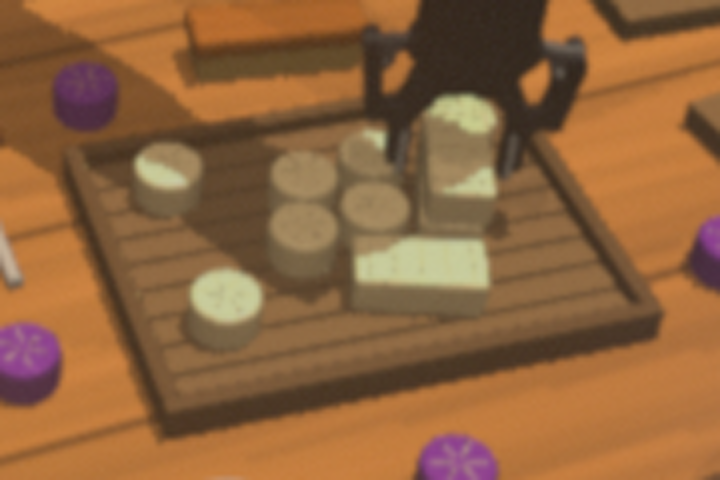

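```bash
python3 -m inch '[[[0,0,0,0],[0,0,0,0],[0,0,0,0],[0,0,0,0],[0,0,0,0],[0,-25,0,0],[0,-60,0,0],[0,-90,0,0],[0,-90,0,0]]]' 26 50; python3 - <<'E'
from h import *
s=env.get_state(); print(s["joint_pos"].round(2))
plan(.522,-.274,.13,86)
E
```

```text
clock: 13.5
tcp_pos: [0.5292, 0.2844, 0.1513]
orientation: [0.692, -0.689, 0.15, -0.156]
wrist_force: [0.4, 0.1, -0.7]
finger_gap: 0.0414
[ 0.36  0.39 -0.04  1.13 -0.    0.8 ]
from [529.2 284.4 151.3] jaw 65.0 -> shift [ 229.3   19.6 -509.3] spin -21.0
```

```bash
python3 -m inch '[[[20,0,-45,-5],[40,0,-90,-10],[60,0,-135,-16],[80,0,-180,-21],[100,0,-225,-21],[120,0,-270,-21],[140,0,-315,-21],[160,0,-360,-21],[180,0,-405,-21],[200,0,-450,-21]]]'; python3 -m inch '[[[12,20,-40,0],[12,20,-40,0],[12,20,-40,0],[12,20,-40,0]]]'; python3 - <<'E'
from h import *
s=env.get_state(); print(s["joint_pos"].round(2),s["finger_gap"])
plan(.522,-.274,.022,86)
im,c=shot("wrist","w10"); s,_=shot("side","s10"); crop(s,260,60,460,220,4,"s10c")
E
```

```text
clock: 14.5
tcp_pos: [0.5167, -0.2108, 0.1454]
orientation: [0.707, -0.706, 0.025, -0.024]
wrist_force: [0.8, -0.1, -0.5]
finger_gap: 0.0407
clock: 14.9
tcp_pos: [0.5261, -0.2486, 0.1258]
orientation: [0.707, -0.706, 0.025, -0.024]
wrist_force: [0.5, 0.4, -0.5]
finger_gap: 0.0408
[-0.58  0.38 -0.12  1.07  0.   -0.51] 0.04079382481950185
from [ 526.1 -248.6  125.8] jaw 86.0 -> shift [ -2.2 103.8 -25.8] spin 0.0
```

View pics/w10.png

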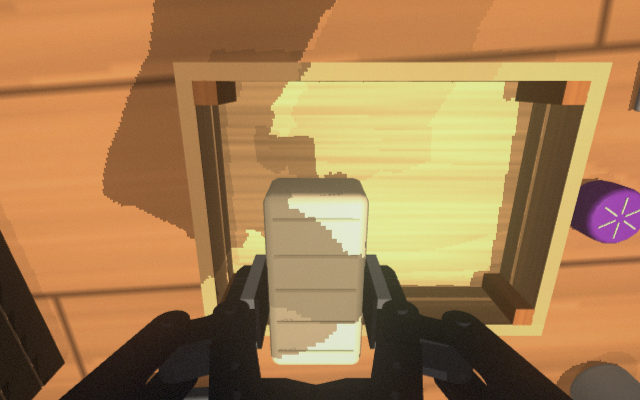

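View pics/s10c.png

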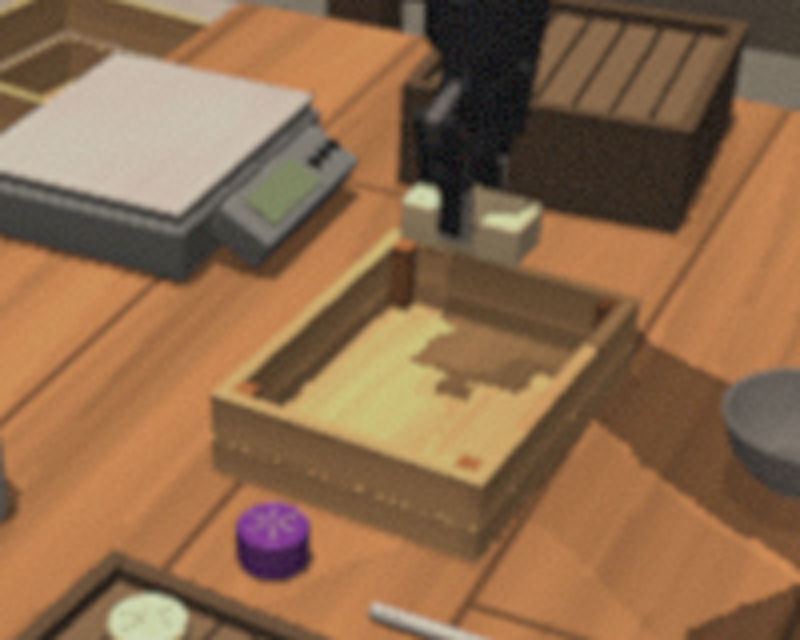

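```bash
python3 - <<'E'
from h import *
c=load("w10"); P=np.array([unproj(c,uv,.148)[:2] for uv in [(267,182),(366,182),(361,362),(272,362)]])*1000
print(P.round(),P.mean(0))
plan(.522,-.274,.022,86); print(env.get_state()["tcp_pos"])
# crate from w10
for uv in [(183,63),(608,63),(541,336),(204,336)]: print(unproj(c,uv,.06)*1000)
E
```

```text
[[ 475. -264.]
 [ 477. -228.]
 [ 559. -232.]
 [ 556. -271.]] [ 516.83167401 -249.09728141]
from [ 526.7 -248.4  126.6] jaw 86.1 -> shift [ -3.  104.6 -25.9] spin 0.1
[ 0.52673124 -0.24836212  0.12660104]
[ 426.03294191 -317.9833998    60.        ]
[442.55597587 -78.80918177  60.        ]
[630.60069739 -89.37942141  60.        ]
[ 613.14283201 -338.93316585   60.        ]
```

```bash
python3 -m inch '[[[4,0,-26,0],[4,40,-26,0],[4,75,-26,0],[4,98,-26,0],[4,106,-26,0],[4,106,-26,0]]]'; python3 -m inch '[[[0,0,0,0],[0,0,0,0],[0,0,0,0],[0,-20,0,0],[0,-60,0,0],[0,-110,0,0],[0,-110,0,0]]]' 58; python3 - <<'E'
from h import *
im,c=shot("wrist","w11"); 
plan(.526,.283,.15,65)
E
```

```text
clock: 15.6
tcp_pos: [0.5289, -0.2745, 0.0213]
orientation: [0.707, -0.707, 0.024, -0.024]
wrist_force: [-0.5, -0.5, -1.4]
finger_gap: 0.0405
clock: 16.3
tcp_pos: [0.5328, -0.2786, 0.138]
orientation: [-0.704, 0.709, -0.021, 0.028]
wrist_force: [1.0, -0.7, -0.2]
finger_gap: 0.0581
from [ 531.6 -277.8  134.9] jaw 86.0 -> shift [-44.5 -18.  559. ] spin 21.0
```

View pics/w11.png

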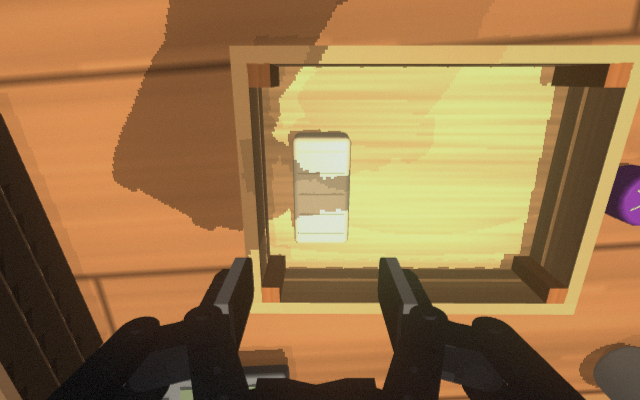

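```bash
python3 -m inch '[[[0,-20,50,0],[0,-30,100,0],[0,-35,150,0],[0,-35,200,0],[5,-35,250,5],[10,-35,300,10],[10,-35,350,15],[10,-35,400,21],[10,-35,450,21],[10,-35,500,21]]]'; python3 -m inch '[[[20,0,30,0],[20,0,30,0],[20,0,30,0]]]'; python3 - <<'E'
from h import *
im,c=shot("wrist","w12"); 
plan(.526,.283,.025,65)
E
```

```text
clock: 17.35
tcp_pos: [0.5726, 0.2186, 0.164]
orientation: [-0.69, 0.691, -0.154, 0.153]
wrist_force: [0.5, -1.3, 0.4]
finger_gap: 0.0579
clock: 17.65
tcp_pos: [0.6036, 0.2357, 0.1633]
orientation: [-0.69, 0.691, -0.154, 0.152]
wrist_force: [-0.5, -0.9, 0.0]
finger_gap: 0.0577
from [603.2 234.9 163.9] jaw 65.0 -> shift [-90.  139.   11.2] spin 0.0
```

View pics/w12.png

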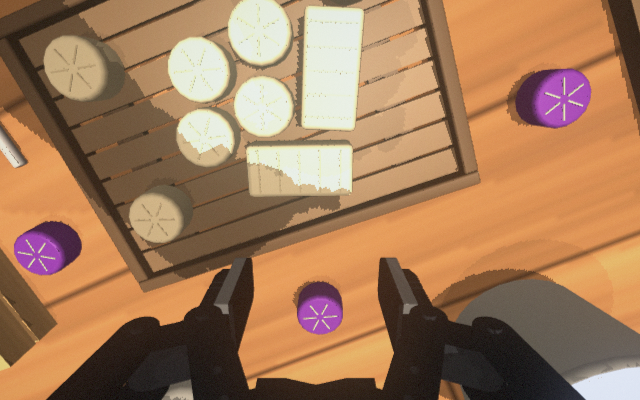

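```bash
cat >> h.py <<'E'
def pts(name,z=.046,**k):
    c=load(name); t=np.load("tc.npy")[0]
    for n,v in k.items():
        P=np.array([unproj(c,uv,z)[:2]*1000 for uv in np.atleast_2d(v)]); m=P.mean(0)
        d=m-t[:2]*1000; l=np.array([[np.cos(t[2]),np.sin(t[2])],[-np.sin(t[2]),np.cos(t[2])]])@d
        a=""
        if len(P)==4:
            r=cv2.minAreaRect(P.astype(np.float32)); e=P[1]-P[0]; a=np.degrees(np.arctan2(e[1],e[0])).round(1)
            a=(a,[np.linalg.norm(P[i]-P[i-1]).round() for i in range(4)])
        print(n,"world",m.round(1),"tray",l.round(1),a)
E
python3 - <<'E'
from h import *
pts("w12",brickL=[(305,7),(362,10),(354,130),(303,127)],brickR=[(248,145),(350,144),(351,195),(248,193)],A1=(261,31),B=(263,105),C=(199,68),E=(206,136),D=(75,65),F=(158,216))
E
```

```text
brickL world [524.3 282.6] tray [-2.8 68.3] (np.float64(62.4), [np.float64(79.0), np.float64(38.0), np.float64(80.0), np.float64(38.0)])
brickR world [579.2 231.1] tray [56.8 22.4] (np.float64(65.6), [np.float64(38.0), np.float64(77.0), np.float64(41.0), np.float64(82.0)])
A1 world [480.3 249.8] tray [-43.4  31.3] 
B world [524.2 228.2] tray [ 2.4 14.1] 
C world [482.7 198.9] tray [-36.1 -19.1] 
E world [526.  178.7] tray [  9.1 -34.9] 
D world [444.  120.4] tray [ -66.9 -101. ] 
F world [565.4 109.9] tray [ 55.  -99.6]
```

```bash
python3 -m inch '[[[-8,40,-40,0],[-8,80,-76,0],[-8,95,-76,0],[-8,95,-76,0],[-8,95,-76,0]]]' 0 30; python3 - <<'E'
from h import *
plan(.5636,.1698,.030,65)
im,c=shot("wrist","w13"); s,_=shot("scene","c13"); crop(s,300,130,480,250,4,"c13c")
print(env.get_state()["finger_gap"])
E
```

```text
clock: 18.2
tcp_pos: [0.5648, 0.1691, 0.0711]
orientation: [0.69, -0.69, 0.154, -0.154]
wrist_force: [0.7, -0.2, 1.1]
finger_gap: 0.0
from [564.8 169.1  71.1] jaw 64.9 -> shift [-1.4 41.1  0.1] spin -0.1
-6.432290540759625e-05
```

View pics/w13.png

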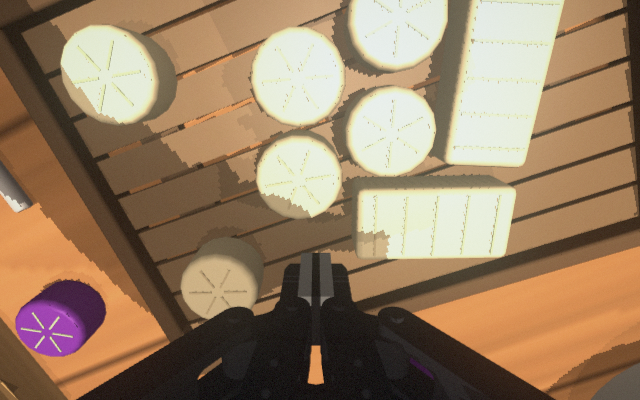

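View pics/c13c.png

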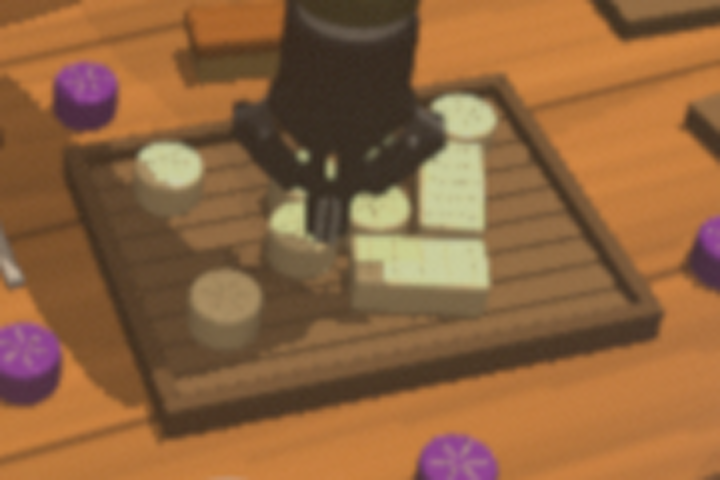

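```bash
python3 -m inch '[[[-1,25,0,0],[-1,39,0,0],[-1,40,0,0],[-1,40,10,0],[-1,40,20,0],[-1,40,28,0],[-1,40,36,0],[-1,40,44,0],[-1,40,46,0],[-1,40,46,0]]]'; python3 -m inch '[[[0,0,-8,0],[0,-50,-8,0],[0,-100,-8,0],[10,-110,-8,0],[10,-110,-8,0]]]' 60; python3 - <<'E'
from h import *
plan(.58,.231,.030,65)
im,c=shot("wrist","w14")
E
```

```text
clock: 19.3
tcp_pos: [0.5835, 0.2125, 0.0303]
orientation: [0.69, -0.69, 0.153, -0.153]
wrist_force: [-0.3, -0.3, -0.1]
finger_gap: -0.0001
clock: 19.8
tcp_pos: [0.5915, 0.1998, 0.1435]
orientation: [0.691, -0.689, 0.151, -0.156]
wrist_force: [-0.2, -0.2, -0.1]
finger_gap: 0.0601
from [591.5 199.8 143.5] jaw 64.9 -> shift [-24.2 113.4  23. ] spin -0.1
```

View pics/w14.png

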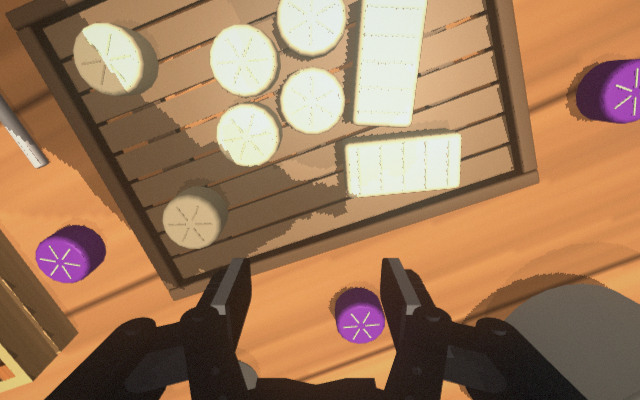

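```bash
python3 - <<'E'
from h import *
pts("w14",brickL=[(363,2),(427,2),(410,126),(354,123)],brickR=[(346,145),(458,132),(461,185),(349,197)],A1=(312,22),B=(312,100),C=(244,60),E=(247,135))
E
```

```text
brickL world [526.4 281.1] tray [-0.5 67. ] (np.float64(65.0), [np.float64(73.0), np.float64(39.0), np.float64(75.0), np.float64(39.0)])
brickR world [592.6 267.2] tray [66.7 59.6] (np.float64(71.6), [np.float64(39.0), np.float64(78.0), np.float64(39.0), np.float64(82.0)])
A1 world [481.9 247.3] tray [-41.5  29. ] 
B world [524.3 227.3] tray [ 2.6 13.2] 
C world [483.2 198.1] tray [-35.5 -19.9] 
E world [526.3 176.5] tray [  9.5 -37.1]
```

```bash
python3 - <<'E'
from h import *
c=cam("wrist"); p,R=pose()
for dy in (-13,-8,0,8): print(dy,proj(c,p+R@np.array([0,dy,0])/1000).round(0), [proj(c,p+R@np.array([-11,dy,s])/1000).round(0) for s in(-30,30)])
plan(.601,.291,.034,-18.5)
E
```

```text
-13 [319. 286.] [array([249., 264.]), array([390., 264.])]
-8 [319. 280.] [array([251., 258.]), array([388., 258.])]
0 [319. 271.] [array([254., 250.]), array([384., 250.])]
8 [319. 262.] [array([257., 242.]), array([381., 242.])]
from [589.6 199.8 141.1] jaw 64.9 -> shift [-28.5 107.1  87.3] spin 83.4
```

```bash
python3 -m inch '[[[-14,0,40,8.5],[-28,0,80,17],[-28,0,87,25.5],[-28,0,87,34],[-28,10,87,42.5],[-28,20,87,51],[-28,30,87,59.5],[-28,40,87,68],[-28,50,87,76.5],[-28,60,87,83.5]]]' 51 50; python3 -m inch '[[[0,0,0,0],[0,0,0,0]]]'; python3 - <<'E'
from h import *
plan(.601,.291,.027,-18.5)
im,c=shot("wrist","w15")
E
```

```text
clock: 20.85
tcp_pos: [0.5981, 0.2902, 0.077]
orientation: [0.41, -0.413, 0.576, -0.575]
wrist_force: [1.2, 0.8, 0.6]
finger_gap: 0.0509
clock: 21.05
tcp_pos: [0.5989, 0.2905, 0.0784]
orientation: [0.413, -0.415, 0.574, -0.573]
wrist_force: [-0.1, 0.8, 0.2]
finger_gap: 0.0509
from [598.9 290.5  78.4] jaw -18.3 -> shift [-1.2 51.4  2.1] spin 0.2
```

View pics/w15.png

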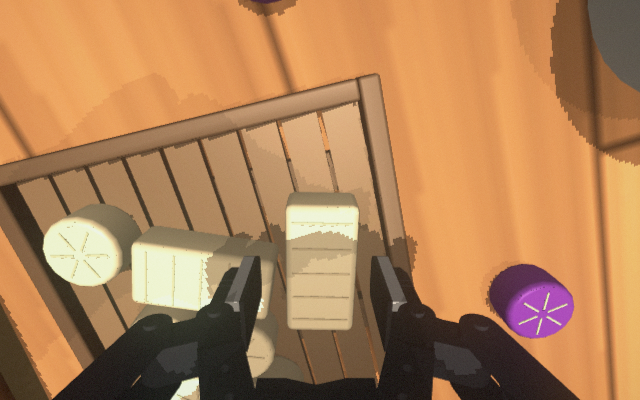

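```bash
python3 - <<'E'
from h import *
pts("w15",R=[(287,203),(357,203),(352,330),(288,328)],Lc1=(274,240))
p,Rm=pose(); c=load("w15")
for uv in [(287,203),(357,203),(352,330),(288,328),(274,240),(130,238)]:
    print(uv,(Rm.T@(unproj(c,uv,.046)-p)*1000).round(1))
E
```

```text
R world [595.3 270.2] tray [69.1 62.9] (np.float64(-18.3), [np.float64(82.0), np.float64(38.0), np.float64(83.0), np.float64(40.0)])
Lc1 world [576.3 296.8] tray [47.6 87.5] 
(287, 203) [-20.4  33.4 -16. ]
(357, 203) [-20.4  33.3  21.7]
(352, 330) [62.9 33.4 22. ]
(288, 328) [ 61.6  33.5 -17.6]
(274, 240) [  1.6  33.4 -23.9]
(130, 238) [   0.6   33.5 -104.5]
```

```bash
python3 -m inch '[[[-11,0,2.5,0],[-11,25,2.5,0],[-11,45,2.5,0],[-11,51,2.5,0],[-11,51,2.5,0]]]'; python3 -m inch '[[[0,0,0,0],[0,0,0,0],[0,0,0,0],[0,0,0,0],[0,0,0,0]]]' 26 60;  python3 -m inch '[[[0,-20,0,0],[0,-60,0,0],[0,-100,0,0],[0,-120,0,0],[0,-120,0,0]]]'; python3 - <<'E'
from h import *
s=env.get_state(); print(s["joint_pos"].round(2),s["finger_gap"])
plan(.527,-.204,.14,-94)
im,c=shot("wrist","w16")
E
```

```text
clock: 21.6
tcp_pos: [0.6055, 0.3005, 0.0285]
orientation: [0.413, -0.414, 0.574, -0.573]
wrist_force: [-0.1, -0.7, 0.6]
finger_gap: 0.0513
clock: 22.1
tcp_pos: [0.607, 0.3011, 0.0303]
orientation: [-0.414, 0.413, -0.574, 0.574]
wrist_force: [0.1, 0.2, 4.7]
finger_gap: 0.0405
clock: 22.6
tcp_pos: [0.6084, 0.3017, 0.1536]
orientation: [-0.416, 0.411, -0.573, 0.575]
wrist_force: [0.3, 0.5, -0.4]
finger_gap: 0.0402
[0.34 0.54 0.2  1.22 0.   2.24] 0.04021665535547965
from [608.4 301.7 153.6] jaw -18.5 -> shift [505.4  11.8  83.1] spin 75.5
```

View pics/w16.png

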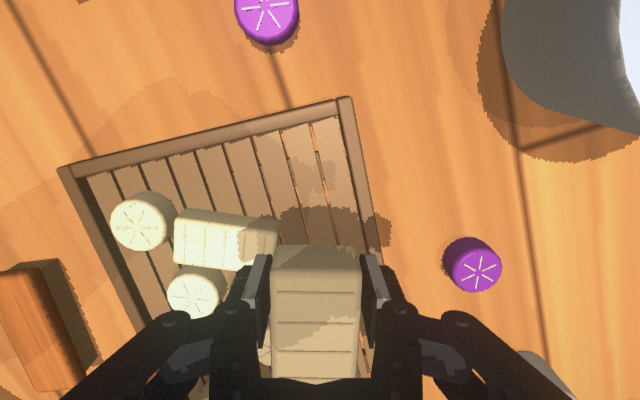

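```bash
python3 -m inch '[[[48,0,11,8],[97,0,22,16],[146,0,33,24],[195,0,44,32],[244,0,55,40],[292,0,66,48],[341,0,77,56],[390,0,88,64],[439,0,99,72],[487,0,110,75.5]]]'; python3 -m inch '[[[0,20,0,0],[0,20,0,0],[0,20,0,0],[0,20,0,0]]]'; python3 - <<'E'
from h import *
s=env.get_state(); print(s["joint_pos"].round(2),s["finger_gap"])
plan(.557,-.204,.023,-94)
im,c=shot("wrist","w17"); s,_=shot("side","s17"); crop(s,260,60,460,220,4,"s17c")
pts("w11",z=.04,b1=[(294,137),(350,136),(348,242),(294,242)])
E
```

```text
clock: 23.65
tcp_pos: [0.5543, -0.1972, 0.147]
orientation: [-0.027, 0.025, 0.707, -0.706]
wrist_force: [1.4, 0.4, -0.2]
finger_gap: 0.0401
clock: 24.05
tcp_pos: [0.5559, -0.1946, 0.129]
orientation: [-0.024, 0.024, 0.707, -0.706]
wrist_force: [0.2, -0.1, -1.4]
finger_gap: 0.0403
[-0.47  0.39 -0.1   1.08  0.    2.74] 0.04034840404358782
from [ 555.9 -194.6  129. ] jaw -93.9 -> shift [ -1.8 106.    9.4] spin 0.1
b1 world [ 525.5 -275.9] tray [  53.  -487.4] (np.float64(87.1), [np.float64(81.0), np.float64(39.0), np.float64(82.0), np.float64(42.0)])
```

View pics/w17.png

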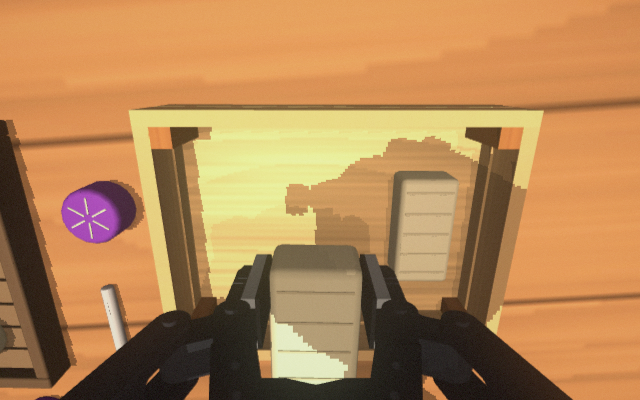

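View pics/s17c.png

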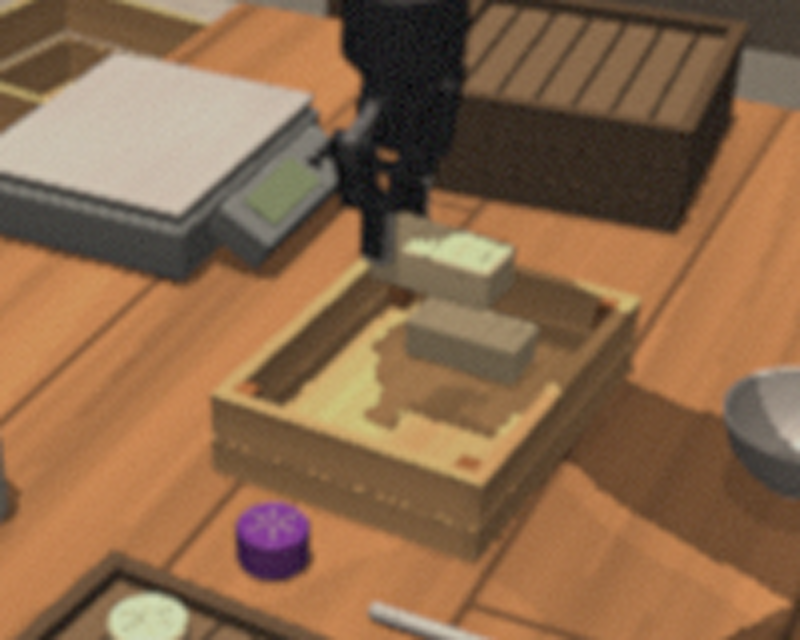

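```bash
python3 -m inch '[[[-2,40,9,0],[-2,75,9,0],[-2,95,9,0],[-2,102,9,0],[-2,103,9,0],[-2,103,9,0]]]'; python3 -m inch '[[[0,0,0,0],[0,0,0,0],[0,0,0,0],[0,-20,0,0],[0,-60,0,0],[0,-110,0,0],[0,-140,0,0],[0,-140,0,0]]]' 60; python3 - <<'E'
from h import *
im,c=shot("wrist","w18"); 
plan(.56,.24,.17,-115)
E
```

```text
clock: 24.75
tcp_pos: [0.5585, -0.205, 0.0276]
orientation: [0.024, -0.025, -0.706, 0.707]
wrist_force: [0.1, -0.1, -0.9]
finger_gap: 0.0402
clock: 25.55
tcp_pos: [0.5605, -0.2066, 0.1726]
orientation: [0.021, -0.028, -0.705, 0.708]
wrist_force: [-0.5, 0.1, -0.5]
finger_gap: 0.0599
from [ 559.2 -206.   169.7] jaw -94.0 -> shift [  30.4   -1.6 -444.9] spin 21.0
```

View pics/w18.png

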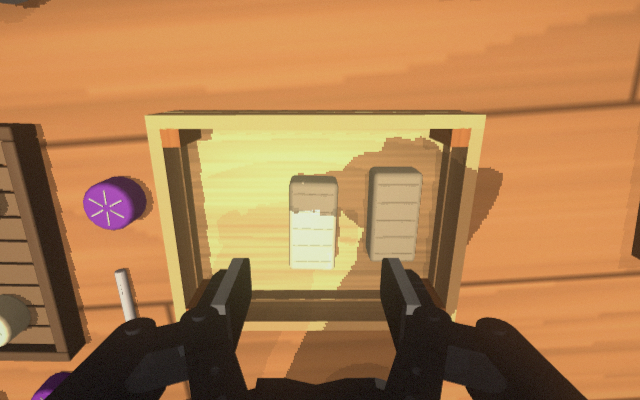

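```bash
python3 -m inch '[[[6,0,-40,-8.5],[12,0,-80,-17],[18,0,-120,-25.5],[24,0,-160,-34],[30,0,-200,-42.5],[36,0,-240,-51],[42,0,-280,-59.5],[50,0,-320,-68],[60,0,-360,-76.5],[60,0,-380,-85]]]' 58; python3 -m inch '[[[0,10,0,-8.5],[0,20,0,-17],[0,30,0,-25.5],[0,40,0,-34],[0,50,0,-42.5],[0,60,0,-49],[0,60,0,-49],[0,60,0,-49]]]'; python3 - <<'E'
from h import *
im,c=shot("wrist","w19"); print(env.get_state()["joint_pos"].round(2))
plan(.526,.177,.02,40)
E
```

```text
clock: 26.6
tcp_pos: [0.5218, 0.181, 0.1649]
orientation: [0.461, -0.462, 0.536, -0.535]
wrist_force: [0.1, -1.0, 0.6]
finger_gap: 0.0581
clock: 27.4
tcp_pos: [0.5233, 0.1781, 0.1055]
orientation: [-0.64, 0.641, -0.3, 0.299]
wrist_force: [0.9, -0.0, 0.2]
finger_gap: 0.0581
[ 0.18  0.34 -0.23  1.   -0.    1.06]
from [523.8 178.2 106. ] jaw 39.9 -> shift [ 2.3 86.   1. ] spin -0.1
```

View pics/w19.png

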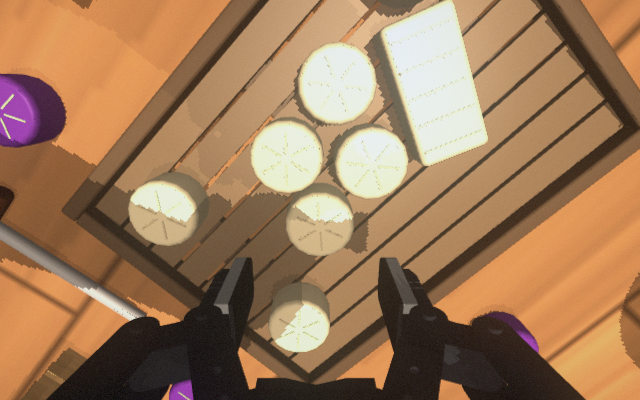

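```bash
python3 - <<'E'
from h import *
pts("w19",E=(320,222),B=(372,162),C=(287,156),A1=(337,82),L=[(381,33),(450,2),(487,137),(427,165)],D=(163,209),F=(299,326))
E
```

```text
E world [524.6 178.6] tray [  7.7 -35.1] 
B world [523.5 228.3] tray [ 1.7 14.1] 
C world [482.2 198.5] tray [-36.5 -19.5] 
A1 world [477.7 249. ] tray [-45.9  30.3] 
L world [522.9 282.2] tray [-4.2 67.8] (np.float64(62.5), [np.float64(79.0), np.float64(38.0), np.float64(76.0), np.float64(37.0)])
D world [443.3 122.2] tray [-67.7 -99.3] 
F world [564.6 107.9] tray [  54.4 -101.6]
```

```bash
python3 -m inch '[[[2,40,1,0],[2,70,1,0],[2,83,1,0],[2,86,1,0],[2,86,1,0]]]'; python3 -m inch '[[[0,0,0,0],[0,0,0,0],[0,0,0,0],[0,0,0,0],[0,0,0,0]]]' 30 40;  python3 -m inch '[[[0,-20,0,0],[0,-50,0,0],[0,-50,0,0]]]'; python3 - <<'E'
from h import *
plan(.595,.207,.022,75)
E
```

```text
clock: 27.95
tcp_pos: [0.5266, 0.1775, 0.0209]
orientation: [0.641, -0.641, 0.299, -0.299]
wrist_force: [-0.5, -0.2, 0.4]
finger_gap: 0.0582
clock: 28.45
tcp_pos: [0.5277, 0.1777, 0.0221]
orientation: [0.642, -0.64, 0.298, -0.3]
wrist_force: [0.1, -0.1, 7.0]
finger_gap: 0.0448
clock: 28.75
tcp_pos: [0.529, 0.178, 0.0744]
orientation: [0.642, -0.639, 0.297, -0.301]
wrist_force: [0.9, 0.3, -0.7]
finger_gap: 0.0446
from [529.  178.   74.4] jaw 40.0 -> shift [20.  52.9 68.9] spin -35.0
```

```bash
python3 -m inch '[[[10,-5,35,-8.5],[20,-5,69,-17],[20,0,69,-25.5],[20,20,69,-34],[20,40,69,-35],[20,48,69,-35],[20,51,69,-35],[20,51,69,-35]]]'; python3 -m inch '[[[0,-1,0,0],[0,-1,0,0],[0,-1,0,0],[0,-20,0,0],[0,-60,0,0],[0,-85,0,0],[0,-85,0,0]]]' 58; python3 - <<'E'
from h import *
im,c=shot("wrist","w20"); 
plan(.482,.198,.023,-20); print(env.get_state()["joint_pos"].round(2))
E
```

```text
clock: 29.55
tcp_pos: [0.5908, 0.2062, 0.0214]
orientation: [-0.701, 0.701, -0.093, 0.092]
wrist_force: [-6.4, -1.8, 14.4]
finger_gap: 0.0444
clock: 30.25
tcp_pos: [0.5948, 0.207, 0.1085]
orientation: [0.702, -0.7, 0.09, -0.095]
wrist_force: [1.0, -1.3, 0.5]
finger_gap: 0.0582
from [593.5 206.7 106.2] jaw 75.0 -> shift [-105.8   82.8  -37.5] spin -85.0
[ 0.21  0.47 -0.03  1.06 -0.    0.47]
```

View pics/w20.png

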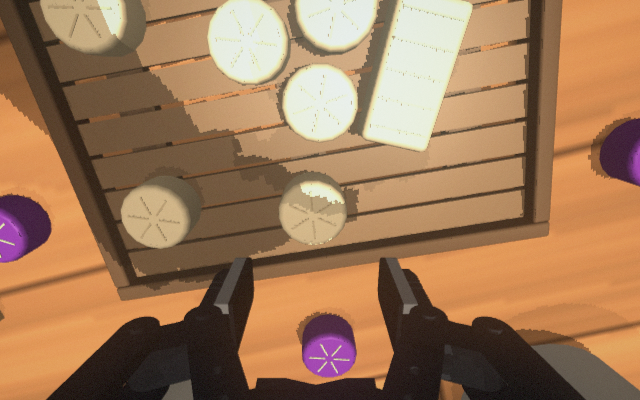

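```bash
python3 -m inch '[[[-45,0,-15,-8.5],[-90,0,-30,-17],[-106,0,-37,-25.5],[-106,0,-37,-34],[-106,0,-37,-42.5],[-106,0,-37,-51],[-106,0,-37,-59.5],[-106,10,-37,-68],[-106,20,-37,-76.5],[-106,20,-37,-80]]]' 58; python3 -m inch '[[[0,0,0,0],[0,0,0,0]]]'; python3 - <<'E'
from h import *
im,c=shot("wrist","w21"); 
plan(.482,.198,.024,155)
E
```

```text
clock: 31.3
tcp_pos: [0.4777, 0.1975, 0.0813]
orientation: [0.596, -0.595, -0.379, 0.383]
wrist_force: [-1.0, 0.2, -0.8]
finger_gap: 0.0579
clock: 31.5
tcp_pos: [0.4792, 0.198, 0.0833]
orientation: [0.597, -0.596, -0.379, 0.38]
wrist_force: [0.2, -0.1, 0.1]
finger_gap: 0.0579
from [479.5 198.   83.7] jaw 154.9 -> shift [ 1.1 59.7 -2.3] spin -0.1
```

View pics/w21.png

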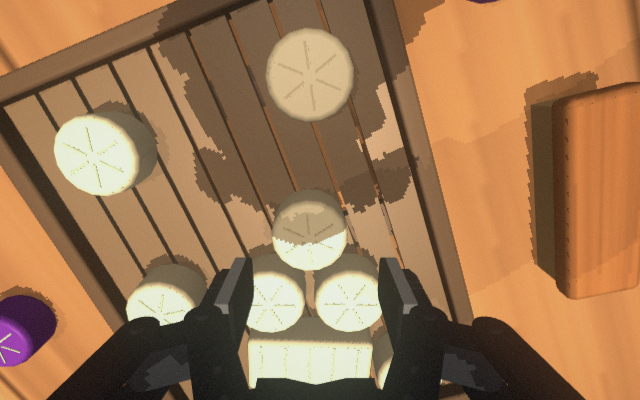

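```bash
python3 -m inch '[[[1,30,-2,0],[1,52,-2,0],[1,59,-2,0],[1,59,-2,0]]]'; python3 -m inch '[[[0,0,0,0],[0,0,0,0],[0,0,0,0],[0,0,0,0],[0,0,0,0]]]' 30 40;  python3 -m inch '[[[0,-20,0,0],[0,-60,0,0],[0,-60,0,0]]]'; python3 - <<'E'
from h import *
plan(.600,.306,.024,70)
E
```

```text
clock: 31.95
tcp_pos: [0.4812, 0.1979, 0.0244]
orientation: [0.597, -0.596, -0.379, 0.381]
wrist_force: [-0.3, -0.2, 0.3]
finger_gap: 0.0579
clock: 32.45
tcp_pos: [0.483, 0.1984, 0.0263]
orientation: [-0.596, 0.597, 0.381, -0.379]
wrist_force: [-0.5, -0.4, 5.6]
finger_gap: 0.0448
clock: 32.75
tcp_pos: [0.4853, 0.199, 0.0897]
orientation: [-0.595, 0.597, 0.383, -0.377]
wrist_force: [0.4, -0.3, -0.1]
finger_gap: 0.0447
from [485.3 199.   89.7] jaw 155.0 -> shift [145.2  66.7 -58.4] spin 85.0
```

```bash
python3 -m inch '[[[45,0,-18,8.5],[90,0,-36,17],[135,0,-54,25.5],[145,0,-58,34],[145,0,-58,42.5],[145,0,-58,51],[145,0,-58,59.5],[145,0,-58,68],[145,5,-58,76.5],[145,15,-58,85]]]'; python3 - <<'E'
from h import *
plan(.600,.306,.0275,70); print(env.get_state()["finger_gap"])
E
```

```text
clock: 33.75
tcp_pos: [0.5963, 0.3052, 0.0701]
orientation: [0.696, -0.696, 0.125, -0.125]
wrist_force: [0.6, 0.6, -1.1]
finger_gap: 0.0445
from [596.3 305.2  70.1] jaw 69.6 -> shift [ 3.2 42.6  2. ] spin -0.4
0.0445226149411633
```

```bash
python3 -m inch '[[[1,25,0,0],[1,38,0,0],[1,43,0,0],[1,43,0,0]]]'; python3 -m inch '[[[0,0,0,0],[0,0,0,0],[0,0,0,0],[0,-20,0,0],[0,-60,0,0],[0,-105,0,0],[0,-105,0,0]]]' 56; python3 - <<'E'
from h import *
im,c=shot("wrist","w22"); im,c=shot("scene","c22"); crop(im,300,130,480,250,4,"c22c")
plan(.480,.249,.024,-25); print(env.get_state()["joint_pos"].round(2))
E
```

```text
clock: 34.15
tcp_pos: [0.5961, 0.3044, 0.0269]
orientation: [-0.696, 0.697, -0.123, 0.122]
wrist_force: [0.7, -0.5, -0.4]
finger_gap: 0.0446
clock: 34.85
tcp_pos: [0.601, 0.3063, 0.1402]
orientation: [0.699, -0.694, 0.119, -0.127]
wrist_force: [0.5, 0.8, -0.5]
finger_gap: 0.0559
from [598.2 305.2 134.3] jaw 70.0 -> shift [-92.2 109.8 -93.5] spin -85.0
[ 0.35  0.54  0.15  1.18 -0.    0.7 ]
```

View pics/w22.png

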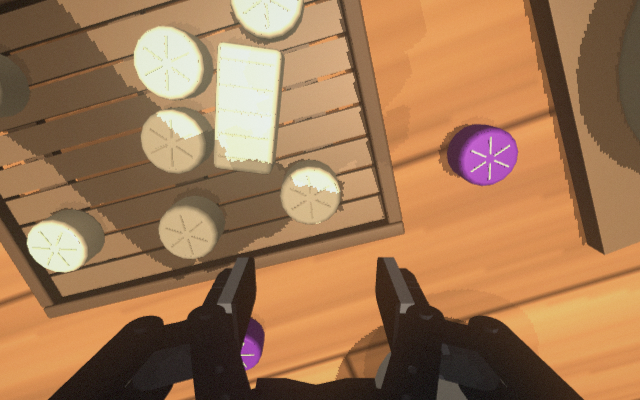

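View pics/c22c.png

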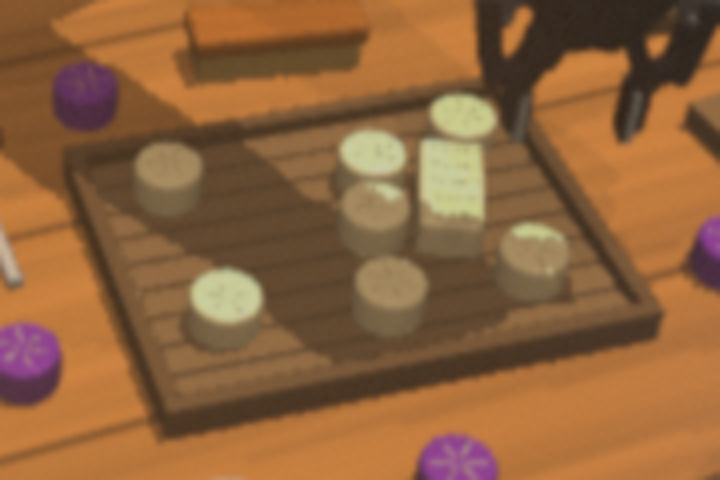

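```bash
python3 - <<'E'
from h import *
pts("w22",C=(311,192),E=(189,227),B=(176,138),A1=(168,62),A=(267,5),L=[(220,43),(282,50),(271,172),(214,162)],F=(58,246))
E
```

```text
C world [591.6 305.4] tray [61.9 97.5] 
E world [586.  210.2] tray [65.7  2.3] 
B world [523.5 232.2] tray [ 1.3 18.1] 
A1 world [478.7 250.1] tray [-45.   31.4] 
A world [470.6 321.5] tray [-60.  101.8] 
L world [523.1 284.9] tray [-4.2 70.5] (np.float64(64.1), [np.float64(77.0), np.float64(39.0), np.float64(80.0), np.float64(40.0)])
F world [565.9 109.8] tray [ 55.5 -99.6]
```

```bash
python3 -m inch '[[[-42,0,-23,-8.5],[-84,0,-46,-17],[-127,15,-71,-25.5],[-127,30,-71,-34],[-127,44,-71,-42.5],[-127,44,-71,-51],[-127,44,-71,-58],[-127,44,-71,-58],[-127,44,-71,-58]]]' 0; python3 - <<'E'
from h import *
im,c=shot("wrist","w23")
plan(.454,.282,.030,128)
E
```

```text
clock: 35.85
tcp_pos: [0.4525, 0.2811, 0.0873]
orientation: [-0.669, 0.669, 0.229, -0.23]
wrist_force: [-1.1, -0.6, 0.7]
finger_gap: 0.0001
from [452.8 281.2  87.5] jaw 127.9 -> shift [ 1.5 57.5 -0.1] spin -0.1
```

View pics/w23.png

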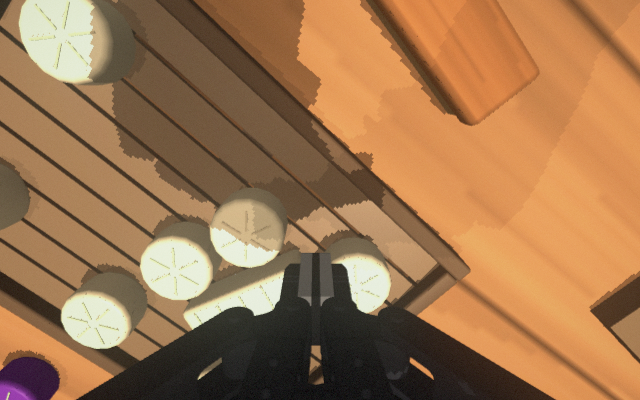

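```bash
python3 - <<'E'
from h import *
c=load("w23"); p,R=pose()
for n,uv in dict(A1=(248,229),A=(357,276),Lcorner=(300,252),B=(177,268)).items():
    X=unproj(c,uv,.046); print(n,(X*1000).round(),(R.T@(X-p)*1000).round())
E
```

```text
A1 [473. 246.  46.] [ -5.  42. -40.]
A [458. 317.  46.] [26. 42. 25.]
Lcorner [467. 279.  46.] [ 10.  42. -10.]
B [521. 227.  46.] [ 21.  41. -85.]
```

```bash
python3 - <<'E'
from h import *
t=np.load("tc.npy")[0]
def g(x,y): return np.array([t[0]*1000+np.cos(t[2])*x-np.sin(t[2])*y, t[1]*1000+np.sin(t[2])*x+np.cos(t[2])*y])
print("corner -+",g(-122,162),"w23",unproj(load("w23"),(468,272),.028)*1000)
print("corner ++",g(122,162),"w22",unproj(load("w22"),(403,230),.028)*1000,"w15",unproj(load("w15"),(379,75),.028)*1000, "w16",unproj(load("w16"),(349,97),.028)*1000)
print("corner +-",g(122,-162),"w22",unproj(load("w22"),(48,316),.028)*1000,"w20",unproj(load("w20"),(122,298),.028)*1000,"w14",unproj(load("w14"),(175,298),.028)*1000,"w12",unproj(load("w12"),(143,290),.028)*1000)
print("w20 E",unproj(load("w20"),(313,211),.046)*1000)
E
```

```text
corner -+ [414.84332217 387.50681702] w23 [417.41690956 382.08231116  28.        ]
corner ++ [657.67523007 363.6601295 ] w22 [653.22627989 362.17557315  28.        ] w15 [657.49911044 361.71827052  28.        ] w16 [656.0782345  362.55608376  28.        ]
corner +- [626.00995647  41.21120261] w22 [625.27395317  44.62130769  28.        ] w20 [625.19687292  44.94613029  28.        ] w14 [625.57787597  45.70017959  28.        ] w12 [625.25386175  44.25872189  28.        ]
w20 E [587.81395189 205.84280212  46.        ]
```

```bash
python3 - <<'E'
from h import *
pts("w8",A=(311,206)); pts("w12",A1=(261,31)); pts("w19",A1=(337,82)); pts("w15",A=(83,251)); pts("w16",A=(139,222),Lcorner=(175,208),L=[(176,210),(178,266),(265,272),(278,226)],A1=(193,295))
c=load("scene0") if 0 else cam("scene")
im=cv2.imread("pics/c22.png")
for n,(u,v) in dict(A=(463,116),A1=(372,153),B=(375,205),E=(390,282),C=(533,248),D=(168,165),F=(226,297)).items():
    print(n,(unproj(c,(u/4+300,v/4+130),.046)*1000).round())
E
```

```text
A world [460.4 325.2] tray [-70.6 104.5] 
A1 world [480.3 249.8] tray [-43.4  31.3] 
A1 world [477.7 249. ] tray [-45.9  30.3] 
A world [470.8 324.3] tray [-60.1 104.6] 
A world [471.  325.9] tray [-60.1 106.2] 
Lcorner world [502.9 327.5] tray [-28.5 110.9] 
L world [526.9 286.8] tray [-0.6 72.7] (np.float64(-114.0), [np.float64(80.0), np.float64(49.0), np.float64(71.0), np.float64(43.0)])
A1 world [482.7 251.5] tray [-41.2  33.2] 
A [471. 323.  46.]
A1 [483. 249.  46.]
B [529. 228.  46.]
E [595. 205.  46.]
C [599. 303.  46.]
D [449. 117.  46.]
F [572. 105.  46.]
```

```bash
python3 -m inch '[[[-2,30,0,0],[-2,50,0,0],[-2,57,0,0],[-2,57,0,0]]]';  python3 - <<'E'
from h import *
im,c=shot("side","s24"); crop(im,180,190,390,350,3.8,"s24c")
E
```

```text
clock: 36.3
tcp_pos: [0.4508, 0.2798, 0.0303]
orientation: [-0.669, 0.669, 0.229, -0.231]
wrist_force: [-0.5, -0.2, -0.1]
finger_gap: -0.0001
```

View pics/s24c.png

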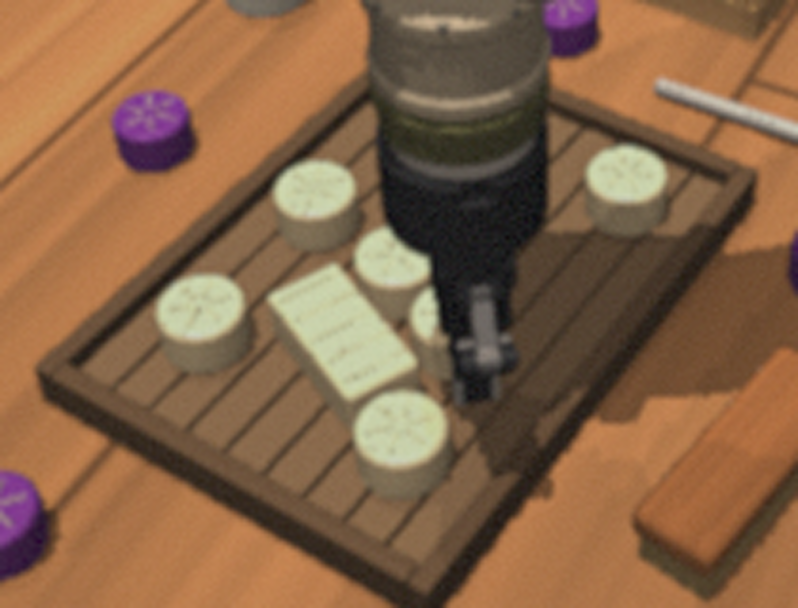

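Clear space beside A1, and it is free of A. Pushing now.

```bash
python3 -m inch '[[[0,0,-8,0],[0,0,-15,0],[0,0,-22,0],[0,0,-29,0],[0,0,-36,0],[0,0,-40,0],[0,0,-40,0],[0,-1,-34,0],[0,-50,-34,0],[0,-80,-34,0]]]'; python3 -m inch '[[[-20,0,40,-8.5],[-20,0,60,-17],[-20,0,60,-17]]]' 54; python3 - <<'E'
from h import *
im,c=shot("wrist","w25");im,c=shot("scene","c25"); crop(im,300,130,480,250,4,"c25c")
im,c=shot("side","s25"); crop(im,180,190,390,350,3.8,"s25c")
E
```

```text
clock: 37.35
tcp_pos: [0.4721, 0.254, 0.1128]
orientation: [-0.668, 0.669, 0.23, -0.231]
wrist_force: [0.9, 1.2, -0.8]
finger_gap: -0.0001
clock: 37.65
tcp_pos: [0.4177, 0.2899, 0.1117]
orientation: [0.626, -0.626, -0.328, 0.328]
wrist_force: [0.3, 0.5, -0.1]
finger_gap: 0.0432
```

View pics/w25.png

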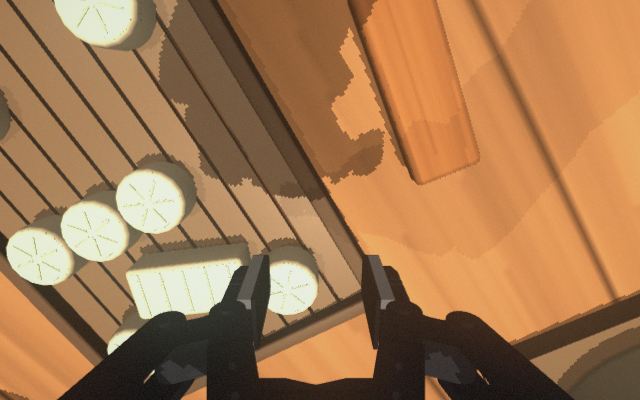

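View pics/c25c.png

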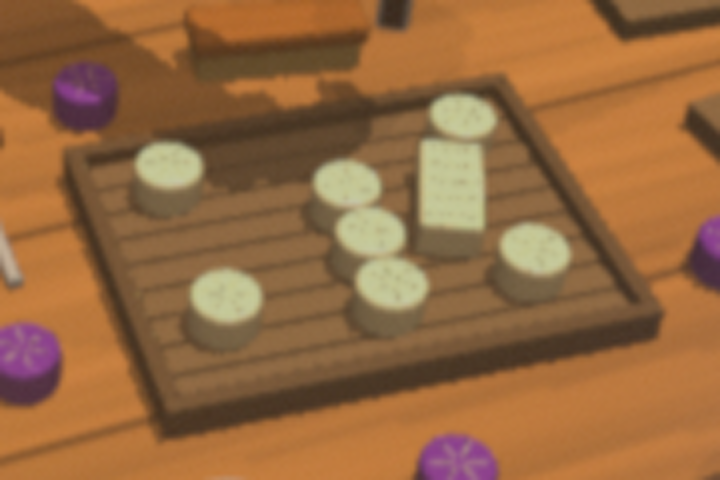

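View pics/s25c.png

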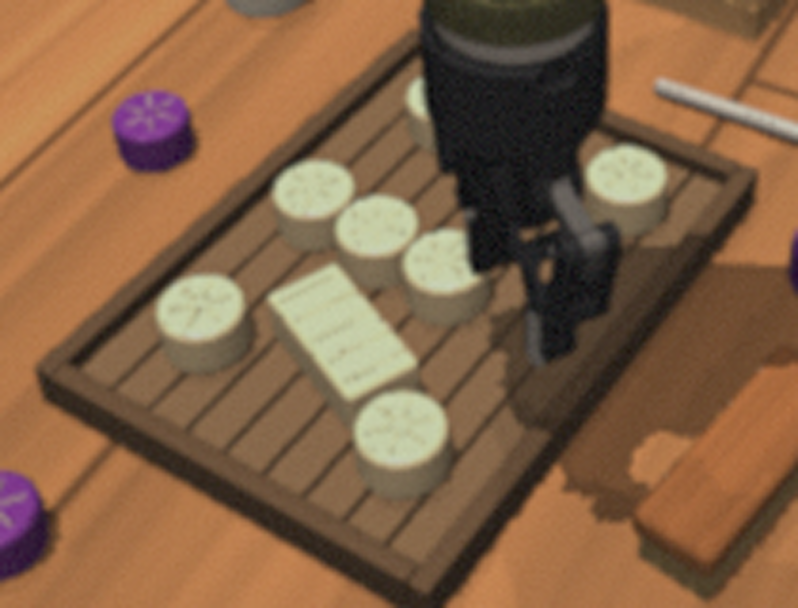

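```bash
python3 - <<'E'
from h import *
c=cam("scene")
for n,(u,v) in dict(A=(463,116),A1=(347,184),B=(371,231),E=(392,283),C=(535,248),D=(168,165),F=(226,297)).items():
    print(n,(unproj(c,(u/4+300,v/4+130),.046)*1000).round())
P=np.array([unproj(c,(u/4+300,v/4+130),.046)[:2]*1000 for u,v in [(420,140),(484,141),(484,231),(418,229)]]); print(P.round(),P.mean(0))
c=cam("side")
for n,(u,v) in dict(A=(402,429),A1=(447,262),B=(376,225),E=(313,187),C=(201,308)).items():
    print(n,(unproj(c,(u/3.8+180,v/3.8+190),.046)*1000).round())
P=np.array([unproj(c,(u/3.8+180,v/3.8+190),.046)[:2]*1000 for u,v in [(267,296),(335,265),(416,359),(349,400)]]); print(P.round(),P.mean(0))
pts("w25",A1=(150,201),B=(95,230),E=(40,255),A=(282,286),D=(97,12))
plan(.528,.281,.024,64); print(env.get_state()["joint_pos"].round(2))
E
```

```text
A [471. 323.  46.]
A1 [505. 220.  46.]
B [550. 214.  46.]
E [596. 206.  46.]
C [599. 304.  46.]
D [449. 117.  46.]
F [572. 105.  46.]
[[483. 285.]
 [498. 324.]
 [575. 282.]
 [559. 243.]] [528.496638   283.42766866]
A [462. 326.  46.]
A1 [496. 223.  46.]
B [543. 217.  46.]
E [589. 208.  46.]
C [591. 307.  46.]
[[566. 285.]
 [547. 251.]
 [477. 286.]
 [493. 323.]] [520.95176682 286.40857755]
A1 world [497.2 217.9] tray [-23.4   1.3] 
B world [541.2 212.1] tray [20.9 -0.2] 
E world [585.6 203.9] tray [65.9 -4.1] 
A world [465.2 316.8] tray [-65.   96.6] 
D world [445.5 122.8] tray [-65.6 -98.5] 
from [420.1 288.6 111.3] jaw 144.9 -> shift [ 55.8  87.4 -92.6] spin 80.9
[ 0.44  0.26 -0.33  0.98 -0.   -0.51]
```

```bash
python3 -m inch '[[[28,0,-40,8.5],[55,0,-81,17],[55,0,-81,25.5],[55,0,-81,34],[55,0,-81,42.5],[55,0,-81,51],[55,0,-81,59.5],[55,0,-81,68],[55,20,-81,76.5],[55,30,-81,81]]]' 56; python3 -m inch '[[[0,0,0,0],[0,0,0,0]]]'; python3 - <<'E'
from h import *
im,c=shot("wrist","w26")
plan(.518,.287,.024,64)
p,R=pose()
im,c=shot("side","s26"); crop(im,180,190,390,350,3.8,"s26c")
E
```

```text
clock: 38.8
tcp_pos: [0.5183, 0.286, 0.0799]
orientation: [-0.688, 0.689, -0.162, 0.162]
wrist_force: [-0.2, 0.9, -0.2]
finger_gap: 0.0559
clock: 39.0
tcp_pos: [0.5183, 0.2864, 0.081]
orientation: [-0.689, 0.689, -0.159, 0.159]
wrist_force: [-0.7, -0.0, 0.0]
finger_gap: 0.056
from [518.6 286.7  81.6] jaw 64.0 -> shift [-0.7 57.6  0. ] spin 0.0
```

View pics/w26.png

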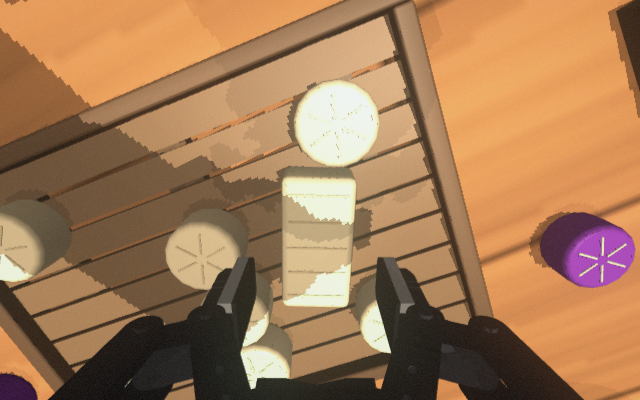

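View pics/s26c.png

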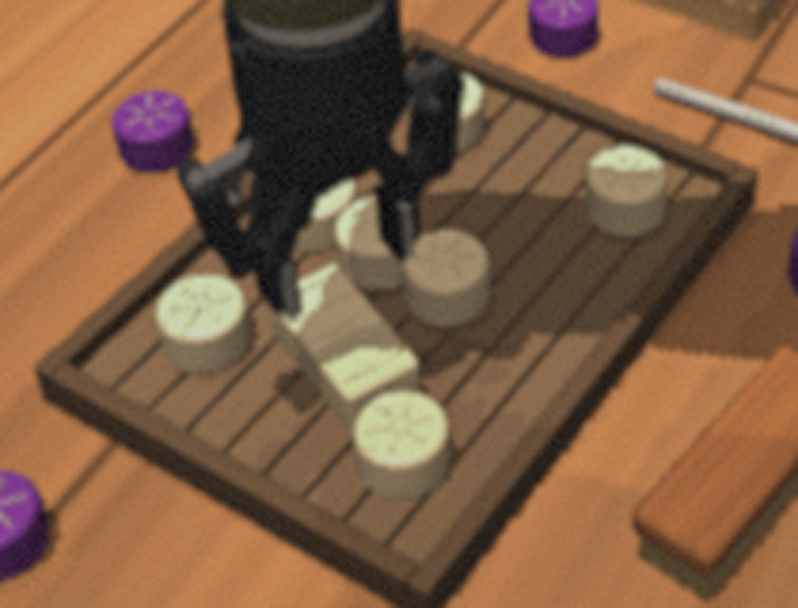

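```bash
python3 -m inch '[[[0,30,1,0],[0,52,1,0],[0,57,1,0],[0,57,1,0]]]'; python3 -m inch '[[[0,0,0,0],[0,0,0,0],[0,0,0,0],[0,0,0,0],[0,0,0,0]]]' 26 60;  python3 -m inch '[[[0,-20,0,0],[0,-60,0,0],[0,-100,0,0],[0,-120,0,0],[0,-120,0,0],[0,-120,0,0]]]'; python3 - <<'E'
from h import *
s=env.get_state(); print(s["joint_pos"].round(2),s["finger_gap"])
plan(.532,-.134,.14,86)
im,c=shot("side","s27"); crop(im,180,150,390,310,3.8,"s27c")
E
```

```text
clock: 39.5
tcp_pos: [0.518, 0.2877, 0.0241]
orientation: [-0.689, 0.689, -0.159, 0.159]
wrist_force: [0.1, 0.4, 0.2]
finger_gap: 0.0556
clock: 40.0
tcp_pos: [0.5196, 0.2884, 0.026]
orientation: [0.69, -0.688, 0.158, -0.16]
wrist_force: [-0.4, 0.6, 5.8]
finger_gap: 0.041
clock: 40.6
tcp_pos: [0.5182, 0.2878, 0.144]
orientation: [0.689, -0.689, 0.159, -0.159]
wrist_force: [0.0, -0.5, -1.7]
finger_gap: 0.0414
[ 0.37  0.38 -0.07  1.12 -0.    0.83] 0.04138270594634886
from [518.2 287.8 144. ] jaw 64.0 -> shift [ 197.3    4.  -373.1] spin -22.0
```

View pics/s27c.png

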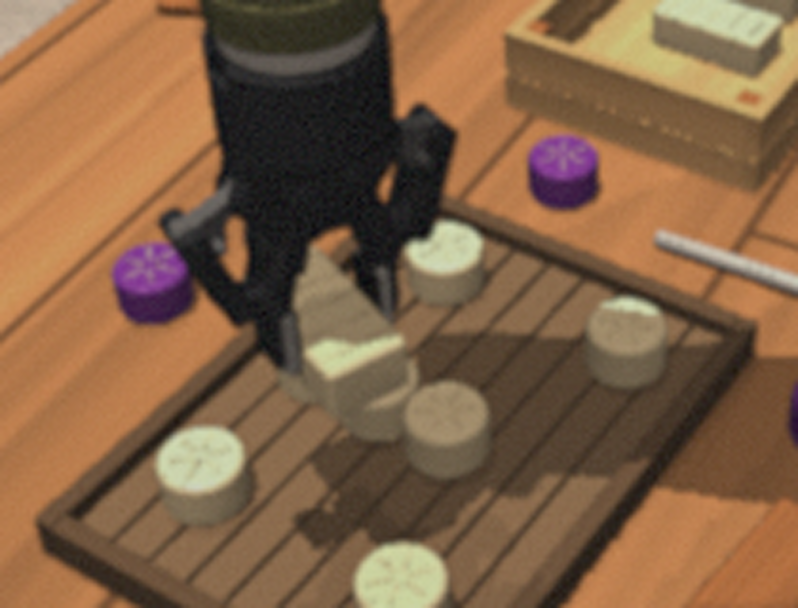

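```bash
python3 -m inch '[[[21,0,-42,-5],[42,0,-84,-10],[63,0,-126,-15],[84,0,-168,-20],[105,0,-210,-22],[126,0,-252,-22],[147,0,-294,-22],[168,0,-336,-22],[189,0,-379,-22],[189,0,-379,-22]]]';python3 -m inch '[[[0,0,0,0],[0,0,0,0],[0,0,0,0]]]'; python3 - <<'E'
from h import *
print(env.get_state()["finger_gap"])
plan(.522,-.136,.022,86)
im,c=shot("wrist","w28"); 
E
```

```text
clock: 41.65
tcp_pos: [0.5212, -0.1409, 0.1422]
orientation: [-0.706, 0.707, -0.028, 0.027]
wrist_force: [-0.4, 0.7, -2.6]
finger_gap: 0.0406
clock: 41.95
tcp_pos: [0.5215, -0.134, 0.1436]
orientation: [0.707, -0.706, 0.024, -0.023]
wrist_force: [0.3, 0.1, -0.7]
finger_gap: 0.0408
0.04081244967604392
from [ 521.5 -134.   143.6] jaw 86.1 -> shift [  0.8 121.6  -2. ] spin 0.1
```

View pics/w28.png

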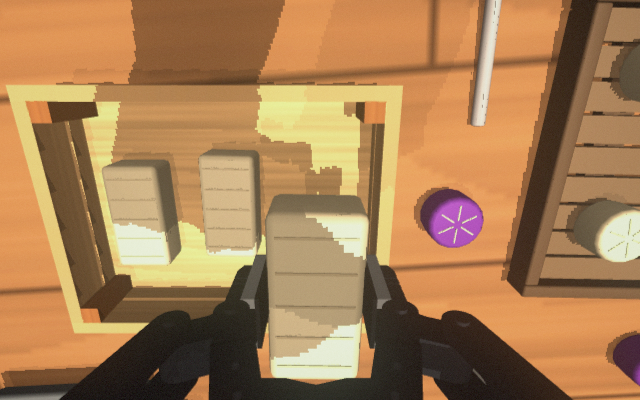

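```bash
python3 - <<'E'
from h import *
c=load("w28")
for n,uv,z in [("b2r",(258,200),.04),("b2l",(203,200),.04),("b1r",(168,200),.04),("wallin-top",(384,150),.06),("wallin-floor",(359,180),.01),("wallL in",(42,180),.06)]: print(n,(unproj(c,uv,z)*1000).round(1))
P=np.array([unproj(c,uv,.144+.020)[:2] for uv in [(268,208),(366,208),(362,362),(270,362)]])*1000; print(P.round(),P.mean(0))
E
```

```text
b2r [ 517.8 -178.9   40. ]
b2l [ 515.  -220.5   40. ]
b1r [ 513.2 -247.    40. ]
wallin-top [482.2 -87.3  60. ]
wallin-floor [515.9 -98.7  10. ]
wallL in [ 487.  -320.2   60. ]
[[ 481. -151.]
 [ 483. -114.]
 [ 556. -117.]
 [ 554. -158.]] [ 518.44887184 -134.97275439]
```

```bash
python3 -m inch '[[[0,40,-3,0],[0,80,-3,0],[0,110,-3,0],[0,120,-3,0],[0,121.5,-3,0],[0,121.5,-3,0]]]'; python3 -m inch '[[[0,0,0,0],[0,0,0,0],[0,0,0,0],[0,-20,0,0],[0,-60,0,0],[0,-110,0,0],[0,-150,0,0],[0,-150,0,0]]]' 51; python3 - <<'E'
from h import *
im,c=shot("wrist","w29"); 
plan(.5,.221,.08,-80); print(env.get_state()["joint_pos"].round(2))
E
```

```text
clock: 42.6
tcp_pos: [0.5228, -0.1384, 0.0239]
orientation: [-0.706, 0.707, -0.024, 0.025]
wrist_force: [0.3, -0.2, -1.5]
finger_gap: 0.0408
clock: 43.4
tcp_pos: [0.5255, -0.1402, 0.1799]
orientation: [-0.705, 0.708, -0.021, 0.029]
wrist_force: [0.2, -0.1, 0.7]
finger_gap: 0.0511
from [ 524.2 -139.7  176.9] jaw 86.0 -> shift [-50.1  95.5 358.4] spin -14.0
[-0.41  0.27 -0.15  1.14  0.   -0.34]
```

View pics/w29.png

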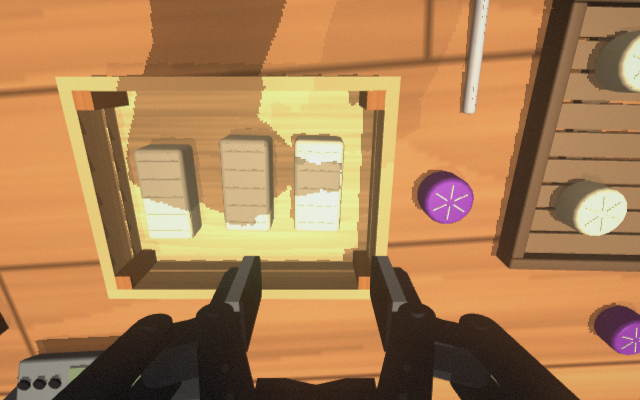

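```bash
python3 -m inch '[[[-6,0,45,0],[-12,0,90,0],[-18,0,135,0],[-24,0,180,0],[-30,0,225,0],[-36,20,270,0],[-42,40,315,0],[-50,80,358,0],[-50,90,358,0],[-50,90,358,0]]]' 60; python3 -m inch '[[[0,0,0,0],[0,0,0,0],[0,0,0,0]]]'; python3 - <<'E'
from h import *
plan(.5,.221,.024,86); plan(.446,.222,.08,86)
im,c=shot("wrist","w30"); im,c=shot("side","s30"); crop(im,180,190,390,350,3.8,"s30c");im,c=shot("scene","c30"); crop(im,300,130,480,250,4,"c30c")
E
```

```text
clock: 44.45
tcp_pos: [0.4933, 0.2227, 0.079]
orientation: [-0.706, 0.708, -0.026, 0.021]
wrist_force: [0.1, 0.2, -0.3]
finger_gap: 0.0598
clock: 44.75
tcp_pos: [0.4981, 0.2213, 0.0841]
orientation: [0.707, -0.706, 0.024, -0.026]
wrist_force: [0.0, -0.9, -0.2]
finger_gap: 0.0597
from [498.1 221.3  84.1] jaw 85.9 -> shift [ 1.8 60.1 -0.2] spin -0.1
from [498.1 221.3  84.1] jaw 85.9 -> shift [-52.    3.9  -3. ] spin -0.1
```

View pics/w30.png

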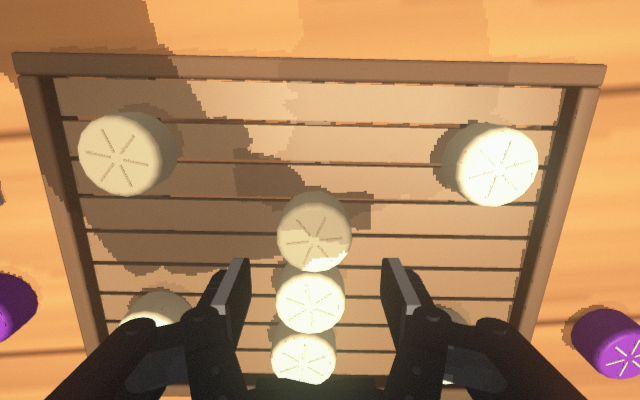

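View pics/c30c.png

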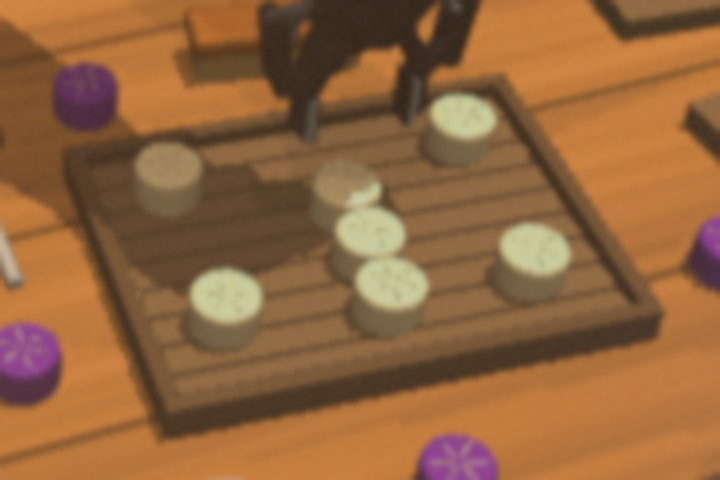

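View pics/s30c.png

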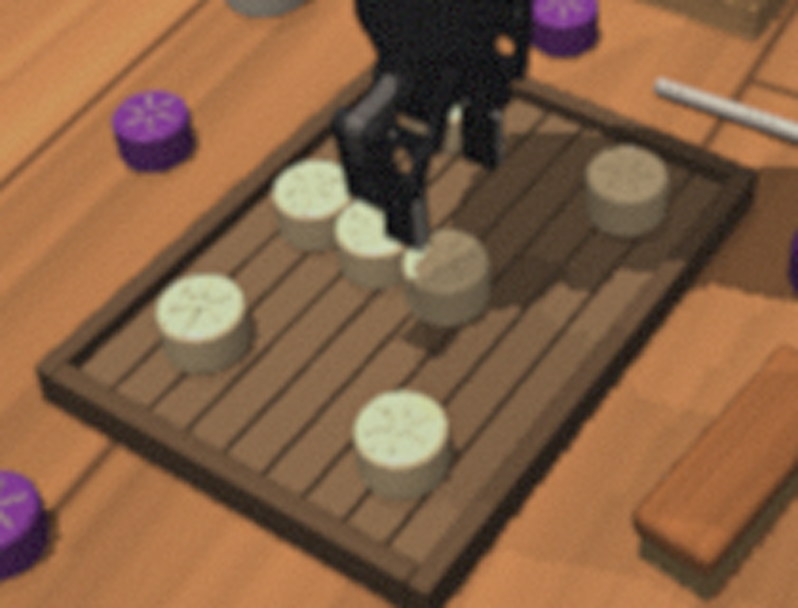

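```bash
python3 -m inch '[[[1,30,0,0],[1,52,0,0],[1,60,0,0],[1,60,0,0]]]'; python3 -m inch '[[[0,0,0,0],[0,0,0,0],[0,0,0,0],[0,0,0,0],[0,-20,0,0],[0,-40,0,0],[0,-40,0,0],[0,-40,0,0]]]' 30 40; python3 - <<'E'
from h import *
plan(.446,.222,.025,86)
E
```

```text
clock: 45.3
tcp_pos: [0.4971, 0.2214, 0.022]
orientation: [-0.706, 0.707, -0.026, 0.024]
wrist_force: [-0.5, -0.4, -0.5]
finger_gap: 0.0602
clock: 46.1
tcp_pos: [0.4982, 0.2221, 0.0629]
orientation: [0.707, -0.707, 0.024, -0.025]
wrist_force: [0.9, -0.5, -1.4]
finger_gap: 0.0445
from [498.2 222.1  62.9] jaw 86.0 -> shift [-52.1  37.9  -3.7] spin 0.0
```

```bash
python3 -m inch '[[[-27,0,-2,0],[-52,0,-3,0],[-52,25,-3,0],[-52,36,-3,0],[-52,39,-3,0],[-52,39,-3,0]]]'; python3 -m inch '[[[0,0,0,0],[0,0,0,0],[0,0,0,0],[0,-20,0,0],[0,-60,0,0],[50,-60,-6,0],[100,-60,-13,0],[100,-60,-13,0],[100,-60,-13,0],[100,-60,-13,0]]]' 60; python3 - <<'E'
from h import *
plan(.546,.215,.024,86)
im,c=shot("wrist","w31"); im,c=shot("side","s31"); crop(im,180,190,390,350,3.8,"s31c");im,c=shot("scene","c31"); crop(im,300,130,480,250,4,"c31c")
E
```

```text
clock: 46.7
tcp_pos: [0.4452, 0.2223, 0.0233]
orientation: [-0.706, 0.707, -0.025, 0.024]
wrist_force: [0.1, 0.3, 0.4]
finger_gap: 0.0443
clock: 47.7
tcp_pos: [0.5434, 0.2025, 0.0831]
orientation: [-0.707, 0.707, -0.025, 0.024]
wrist_force: [0.0, -0.6, 0.5]
finger_gap: 0.0599
from [543.4 202.5  83.1] jaw 86.0 -> shift [ 1.9 59.1 12.7] spin -0.0
```

View pics/w31.png

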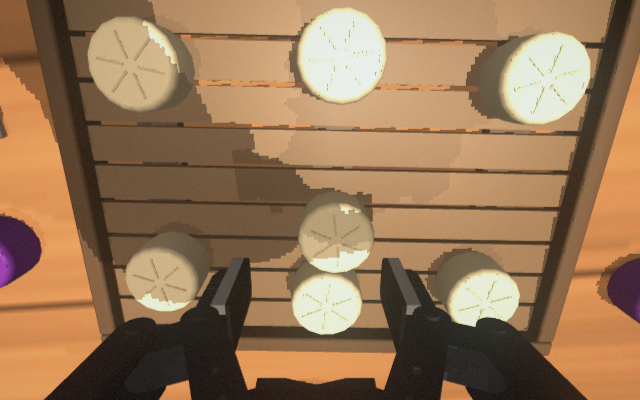

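View pics/c31c.png

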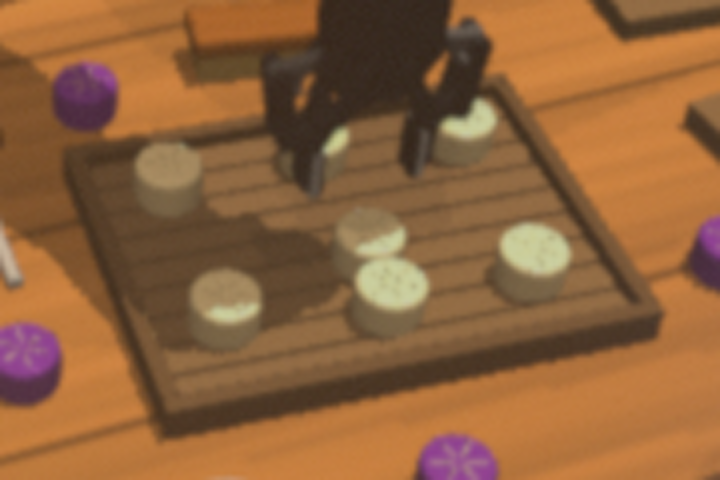

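```bash
python3 -m inch '[[[2,0,12,0],[2,30,12,0],[2,52,12,0],[2,59,12,0],[2,59,12,0],[2,59,12,0]]]'; python3 -m inch '[[[0,0,0,0],[0,0,0,0],[0,0,0,0],[0,0,0,0],[0,-20,0,0],[0,-25,0,0],[0,-25,0,0],[0,-25,0,0]]]' 30 40; python3 - <<'E'
from h import *
plan(.520,.2145,.024,86)
E
```

```text
clock: 48.45
tcp_pos: [0.548, 0.215, 0.0257]
orientation: [0.707, -0.707, 0.024, -0.025]
wrist_force: [0.9, -0.8, -0.5]
finger_gap: 0.0602
clock: 49.25
tcp_pos: [0.5474, 0.2144, 0.0495]
orientation: [-0.707, 0.707, -0.025, 0.025]
wrist_force: [0.1, 0.2, -0.9]
finger_gap: 0.0447
from [547.4 214.4  49.5] jaw 86.0 -> shift [-27.4  25.5  -1.8] spin -0.0
```

```bash
python3 -m inch '[[[-14,0,-1,0],[-27,0,-1,0],[-27,15,-1,0],[-27,23,-1,0],[-27,24,-1,0],[-27,24,-1,0]]]'; python3 -m inch '[[[0,0,0,0],[0,0,0,0],[0,0,0,0],[0,-20,0,0],[0,-60,0,0],[20,-110,0,0],[70,-160,0,0],[90,-190,0,0],[90,-190,0,0],[90,-190,0,0]]]' 60; python3 - <<'E'
from h import *
im,c=shot("wrist","w32"); im,c=shot("side","s32"); crop(im,180,190,390,350,3.8,"s32c");im,c=shot("scene","c32"); crop(im,300,130,480,250,4,"c32c")
E
```

```text
clock: 49.85
tcp_pos: [0.5197, 0.2152, 0.0257]
orientation: [-0.707, 0.707, -0.025, 0.024]
wrist_force: [-4.6, -0.1, 6.7]
finger_gap: 0.0445
clock: 50.85
tcp_pos: [0.6128, 0.209, 0.2175]
orientation: [0.707, -0.706, 0.023, -0.027]
wrist_force: [-0.4, 0.1, -0.1]
finger_gap: 0.0595
```

View pics/w32.png

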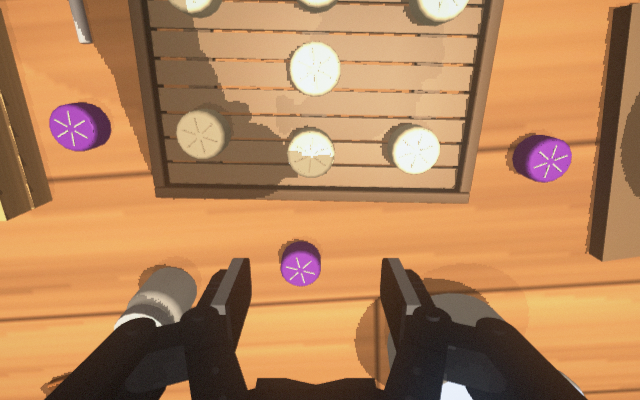

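View pics/c32c.png

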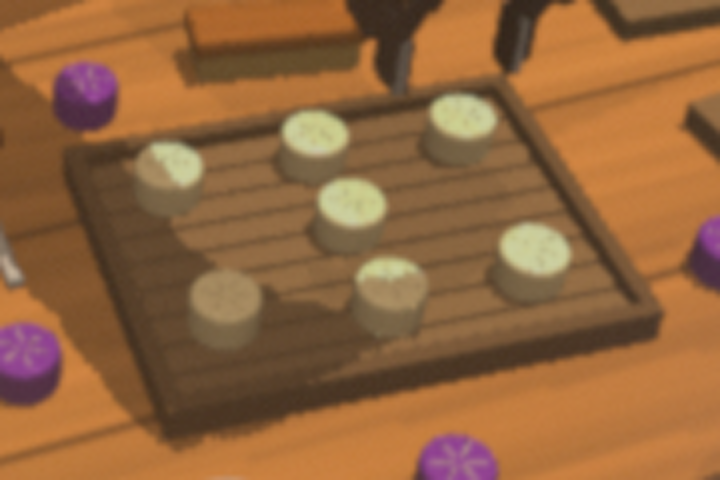

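View pics/s32c.png

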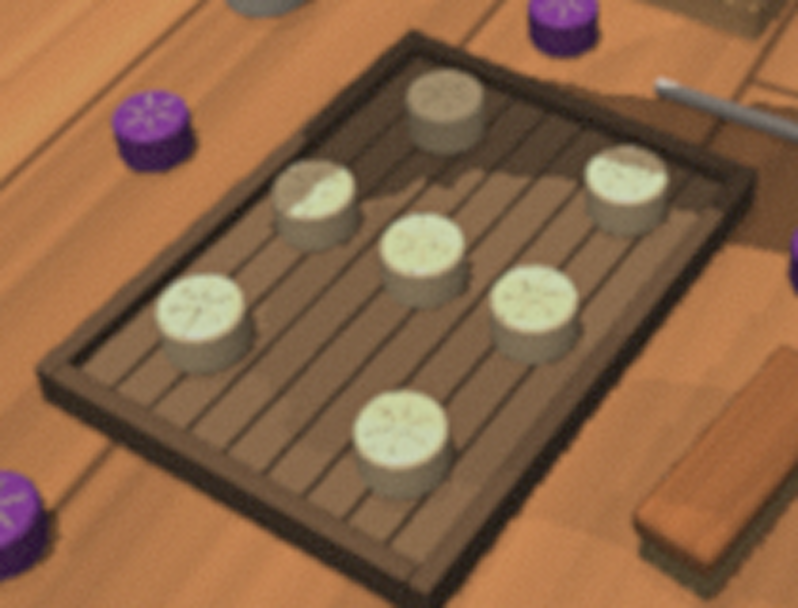

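```bash
python3 - <<'E'
from h import *
t=np.load("tc.npy")[0]
cs,cd=cam("scene"),cam("side")
S=dict(A=(462,116),A1=(315,132),B=(351,202),E=(391,281),C=(535,248),D=(169,163),F=(225,296))
D=dict(A=(401,427),A1=(534,296),B=(422,243),E=(315,188),C=(201,307),D=(627,176),F=(445,99))
X={}
for n in S:
    a=unproj(cs,(S[n][0]/4+300,S[n][1]/4+130),.046)[:2]*1000; b=unproj(cd,(D[n][0]/3.8+180,D[n][1]/3.8+190),.046)[:2]*1000
    m=(a+b)/2; d=m-t[:2]*1000; X[n]=np.array([[np.cos(t[2]),np.sin(t[2])],[-np.sin(t[2]),np.cos(t[2])]])@d
    print(n,a.round(),b.round(),X[n].round())
k=list(X); print(sorted([(np.linalg.norm(X[i]-X[j]).round()-46,i,j) for a,i in enumerate(k) for j in k[:a]])[:5])
# bystander comparison before/after
a=cv2.imread("pics/side0.png"); b=cv2.imread("pics/s32.png"); crop(b,150,90,510,350,2.2,"s32b"); crop(a,150,90,510,350,2.2,"s0b")
a=cv2.imread("pics/scene0.png"); b=cv2.imread("pics/c32.png"); crop(b,150,110,470,310,2.4,"c32b")
E
```

```text
A [470. 323.] [463. 325.] [-64. 104.]
A1 [451. 222.] [445. 223.] [-73.   1.]
B [522. 214.] [515. 217.] [-2.  1.]
E [594. 206.] [588. 208.] [71. -1.]
C [599. 304.] [592. 307.] [66. 98.]
D [447. 119.] [440. 122.] [ -67. -101.]
F [571. 105.] [561. 111.] [  56. -101.]
[(np.float64(24.0), 'B', 'A1'), (np.float64(27.0), 'E', 'B'), (np.float64(53.0), 'C', 'E'), (np.float64(56.0), 'F', 'E'), (np.float64(57.0), 'A1', 'A')]
```

View pics/s32b.png

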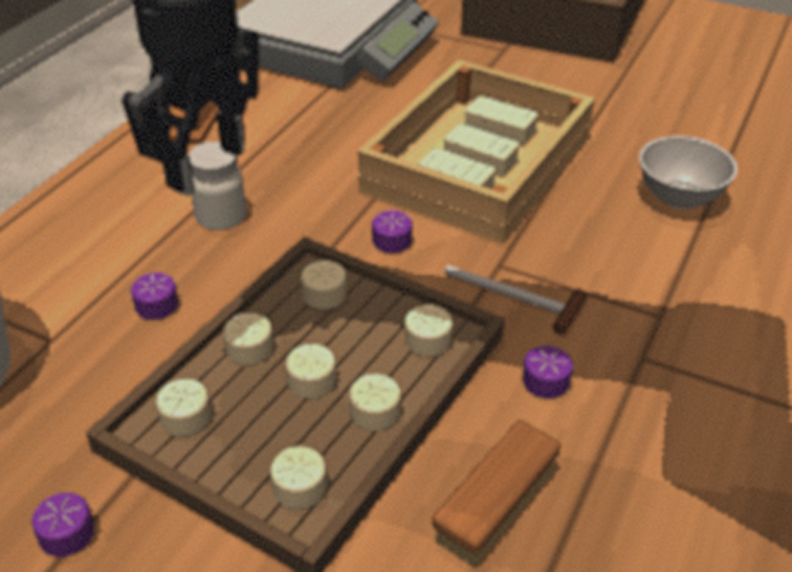

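View pics/s0b.png

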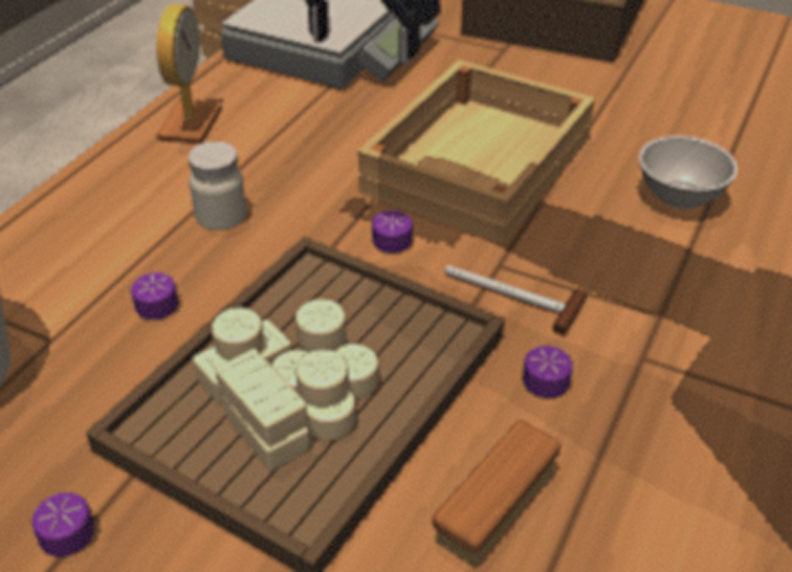

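View pics/c32b.png

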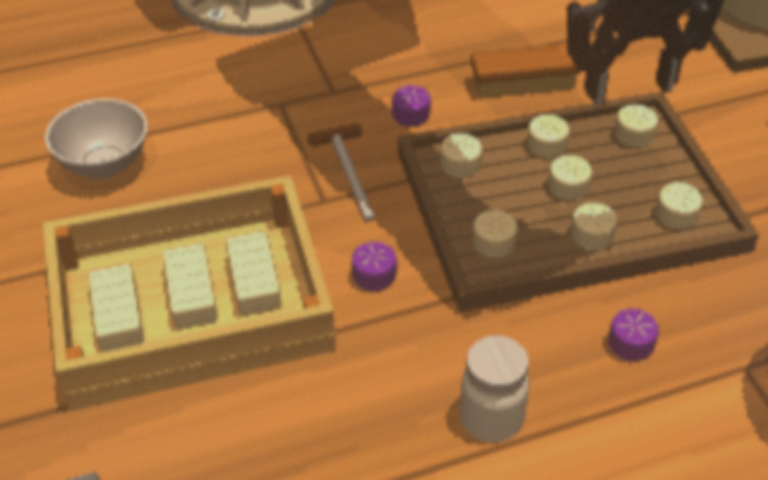

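```bash
python3 -m inch '[[[0,-30,0,0],[0,-50,0,0],[0,-50,0,0],[0,-50,0,0],[0,-50,0,0],[0,-50,0,0],[0,-50,0,0],[0,-50,0,0],[0,-50,0,0],[0,-50,0,0]]]' | head -1; python3 -m inch '[[[0,0,0,0],[0,0,0,0],[0,0,0,0],[0,0,0,0],[0,0,0,0],[0,0,0,0],[0,0,0,0],[0,0,0,0],[0,0,0,0],[0,0,0,0]]]' | head -1; python3 - <<'E'
from h import *
im,c=shot("side","s33"); crop(im,150,90,510,350,2.2,"s33b")
print(np.abs(im.astype(int)-cv2.imread("pics/s32.png"))[190:350,190:390].max(2).__gt__(60).sum())
E
```

```text
clock: 52.0
clock: 53.0
56
```

View pics/s33b.png

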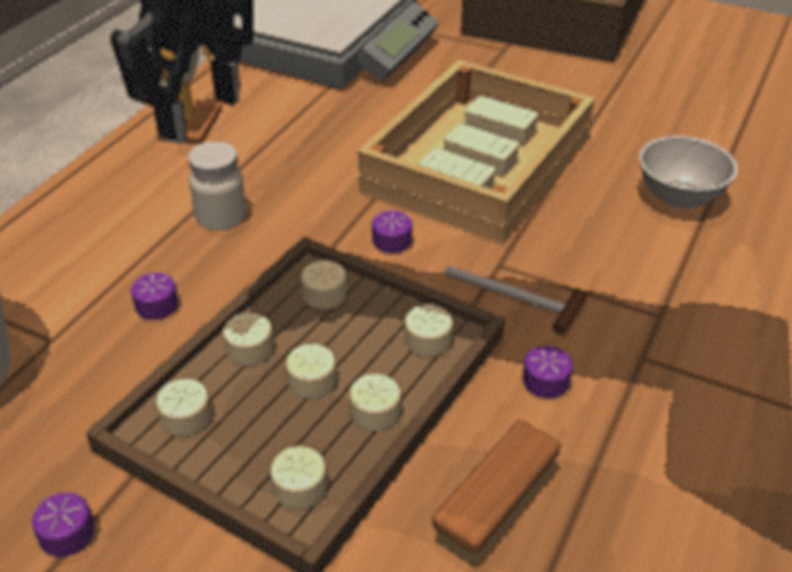

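Nothing has moved. All three bricks are in the crate and all seven rounds are spread out, so I'm handing in.

```bash
python3 -c "
from workcell import env
print(env.hand_in())"
```

```text
the job is handed in; nothing more can be done
None
```

I handed the job in at about 53 s: all three bricks lie flat in a single layer in the crate, and all seven rounds lie flat on the tray in a 2-3-2 pattern. Every quarter of the tray has at least one round.

- **Spacing:** my last picture measurements put the smallest gap between two rounds at about 24 mm. The next is about 27 mm, and the rest are over 50 mm.
- **Bystanders:** the iron, brush, jar, bowl and purple drums looked unmoved from the first pictures to the last. A look 2 s after the final move showed nothing had shifted.
- **Order:** I moved four rounds before the last brick, because the heap was too tight to grip the bricks first. Two of the pieces, a brick and a round, had to be pushed clear with the closed fingers before I could grip what was next to them.
- **Disagreements:** the scene and side cameras differ by about 7 mm in x (up to 10 mm for one round), so I averaged them. Both give similar spacing, so the gaps are well over 15 mm either way. The wrist camera was also off by about 5 mm.
- **Forces:** three rounds were set down with 14 to 22 N at the wrist, well under the limits. I noticed no grip slackening and no cheese knocked aside.

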